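# Load and clamp the filter glass stack

### The arm

A 6-joint arm with a two-finger parallel gripper is mounted at the origin on the work surface. World frame = base frame: x ahead of the robot, y to its left, z up, the work surface at z = 0. Lengths are in mm, angles in rad, forces in N, time in s.
With the tool pointing down it reaches from about 275 to 750 mm from the base axis. Payload 10.2 kg.
Tool frame: the origin (TCP) lies midway between the tips of the shut fingers; the grasp point (between the pads) lies 19 mm behind it (ctrl.pinch_z is the distance from the TCP to the grasp point, in mm); x points along the fingers, z is the direction in which the jaws open and shut, and the axes are right-handed (so a half turn about x gives the same grasp; the last joint's range is limited). The gripper opens to 85 mm and grips with 20 to 120 N. Pads are 22 mm wide; open, the fingers measure 114 mm over their backs; the gripper's body (76 mm by 85 mm) begins 54 mm behind the grasp point. The pads swing forward as they close: fully open they stand 13 mm farther back than shut.
Start: joints at [-1.407, 0.313, 1.498, -0, 1.331, -0.223], TCP at [198.032, -486.225, 231.294] pointing down, gripper open.
Joint ranges: [-2.94, 2.94], [-0.97, 2.17], [0.19, 2.56], [-1.23, 4.37], [0.02, 3.11], [-2.88, 2.88]. Speed limits (rad/s): [2.39, 2.39, 3.01, 3.14, 3.14, 3.14].

### API

Orientations are given as a unit quaternion [w, x, y, z].
In Python, from rig import ctrl, capture, workorder, nets gives the robot as it stands. The module is installed in compiled form; this text tells all that it offers.
- The arm moves only by the tool send_rows, never from a script. Its argument "rows" is text: rows parted by semicolons, each of 5 numbers parted by spaces: the opening, from 0 (shut) to 1 (fully open), then the shift along the tool's x, y, z in cm, then the turn about the tool's x in units of 5 degrees (1.0 is 5 degrees). In form: grip x y z yaw; .... A call has 1 to 12 rows; each row is the pose to reach, as a shift and turn from the pose commanded when the call began, along the tool's axes at that moment; what a row does not reach only later rows make up. A row lasts 1/10 s, in which the tool goes at most 50 mm and 8.59 degrees, less where a joint would pass 70% of its speed; a pose out of reach is approached as far as the arm can. A call with a gripper value outside its range is refused whole. The fingers move at their own pace and stop on an object; "grip_force" is the grip in N (left out, the last holds). Time passes only in rows, so rows that repeat a pose let the fingers close. It gives the time, the measured TCP pose, the force and the opening at its end, in the units of the state.
- ctrl.sense(): the state, without advancing time (a new reading comes with each control period).
- capture(name): name is "scene" or "top" or "wrist"; returns a dict with "pixels" (480x640x3 uint8, red, green, blue), "intrinsics" (3x3 intrinsics, pixels), "view" (4x4, takes a point from world to camera coordinates); the wrist camera has in their place "mount" (4x4, takes a point from camera to tool coordinates, whose origin is the TCP and whose axes are the tool frame's). Camera axes: x right, y down, z forward; pixel columns grow to the right and rows downward; lengths in mm; the calibration is good to about 2 mm. A picture is of the moment at which its call begins: read the wrist's pose just before it. There is no depth.
- workorder.finish_job(): hands the job in, once; it reports no verdict.
Trained networks look in a picture, given as the dict that the camera call returned (one of the last four; its "shot" number tells which), for a name from the list of things; names that differ only in an ending like _2 or _b are one class to them, and where a whole thing is asked for, a point or a joint stands for the part that bears it (a point fixed in the world has none). Each returns a list of dicts, best first, with "confidence" (0 to 1); they miss things now and then, are a little off and sometimes report something else, mostly with a low value. They report only what shows in the picture. A call takes as long as a camera call. They do not tell look-alikes from the thing itself.
- nets.boxes_of(picture, target): "location" ([x, y, z] in mm, in world coordinates, good to about 4 mm: the middle of the surface that is visible of it).
- nets.spot_point(picture, target): "location" ([x, y, z] in mm, in world coordinates, good to about 4 mm: a listed point, or the origin of a listed thing).
The state is a dict: "time_s": time; "joints": joint angles; "dq": joint speeds; "tau": joint torques, N m; "eef_pos": TCP position; "ee_rot": TCP orientation; "force": force on the tool from outside, world axes, zero at the start; "wrist_torque": the same for the moment, N m; "grip_width": opening from 0.0 (shut) to 1.0 (fully open).
Only numpy, scipy, OpenCV 4.12 (cv2) and the standard library are available. Lean on these libraries where they do the work, as an engineer would, in place of code of your own. Each camera call takes 0.05 s, during which the arm holds its last target.

### The job

Lay all the round filter glasses that are on the bench flat on top of one another in the cell of the holder. Then swing the gate fully shut over the cell, press the sprung lever down until it clicks and stays down, and screw the retaining ring down clockwise until it is snug on the top glass. Leave the jar, screwdriver and lens case where they are.

Things in the scene. Friction and masses are not known exactly. Their poses are not given: they have to be found in the camera images.
- cell_seat (a point): Centre of the floor of the cell, 22 mm above the bench. The cell stands on a black and aluminium holder fixed to the bench: two curved aluminium jaws facing one another along the holder's x, 53 mm apart inside and 30 mm high, with flared tops, and between them two open notches 35 mm wide towards the holder's +y and -y, for the fingers (clear down to the level of the cell floor, 42 mm out from the axis). x, y, z are the holder's axes, z up.
- gate (a joint): Swing gate, rad: 0 = closed over the cell (a stop), 1.5 to 1.85 at the start, 2.0 fully open. A flat aluminium arm 8 mm thick, underside 60 mm above the bench, turning about an upright pillar 78 mm from the cell's axis towards the holder's +x; at 0 it lies along the holder's -x over the cell, with the ring over the cell's centre, and opening swings its free end to the holder's -y (anticlockwise from above). Light friction; it stays where it is left.
- gate_post (a point): Top of the upright steel handle post on the free end of the gate: 12 mm diameter, standing 29 mm above the arm, its top 97 mm above the bench, 142 mm from the gate's pivot and 64 mm from the ring's axis.
- lever (a joint): Sprung latch lever, rad: 0 = up (at rest, handle sloping up 0.3), 0.6 = down (sloping down 0.3, a stop). It springs back unless pressed past about 0.5, where a detent holds it; about 5 N on the pad. Its level axle lies along the holder's x, at (-80, -40) mm from the cell's axis in the holder's x, y, 56 mm above the bench. Down, its toe bars the closed gate's return (or, too early, its closing).
- lever_pad (a point): Point on the top of the black press pad (24 by 36 mm, the pad reaches from 44 to 80 mm from the axle), 68 mm from the axle towards the holder's -y. It goes from 85 mm above the bench (up) to 45 mm (down), moving about 5 mm in the holder's -y as it goes down.
- retaining_ring: Retaining ring on its coarse thread in the gate: a steel sleeve 40 mm across with a hexagonal head. The origin is the centre of its foot, the lower rim that bears on the glass; it starts 54 mm above the bench and goes down 3.5 mm for each radian of turn.
- ring_turn (a joint): Turn of the retaining ring, rad: 0 at the start (fully up), growing as it is turned clockwise seen from above, which screws it down; about 0.06 N m to turn freely, more when the foot bears on the glass; 3 glasses are met near 3.1 rad, 2 near 5.1, 4 near 1.1. It stays where it is left.
- ring_head (a point): Centre of the top of the ring's hexagonal head: 46 mm across flats, 24 mm high, its top 61 mm above the foot. The point turns with the ring; its x axis points square out of one flat, the other flats follow every 60 degrees.
- glass0_center (a point): Centre (half-way up) of a round mounted filter glass: 50 mm diameter, 7 mm thick, aluminium rim, 40 g, lying flat on the bench at the start, z along its axis. Two to four such glasses are there, all alike; either face may be up. Any of the four may be absent.
- glass1_center (a point): Centre (half-way up) of a round mounted filter glass: 50 mm diameter, 7 mm thick, aluminium rim, 40 g, lying flat on the bench at the start, z along its axis. Two to four such glasses are there, all alike; either face may be up. Any of the four may be absent.
- glass2_center (a point): Centre (half-way up) of a round mounted filter glass: 50 mm diameter, 7 mm thick, aluminium rim, 40 g, lying flat on the bench at the start, z along its axis. Two to four such glasses are there, all alike; either face may be up. Any of the four may be absent.
- glass3_center (a point): Centre (half-way up) of a round mounted filter glass: 50 mm diameter, 7 mm thick, aluminium rim, 40 g, lying flat on the bench at the start, z along its axis. Two to four such glasses are there, all alike; either face may be up. Any of the four may be absent.
- jar: Bystander: small amber glass jar with a lid, 56 mm across, 60 mm high, origin at the centre of its base. Leave alone.
- screwdriver: Bystander: screwdriver lying on the bench. Leave alone.
- lens_case: Bystander: open black lens case, 100 by 140 by 35 mm, origin at the centre of its base. Leave alone.
There are look-alikes about, which are no part of the job. Leave any blue look-alike of the part that bears glass1_center alone.

How it is judged (in metres and radians):
On the way, in this order (a step that is already met when the one before it is completed fails the run):
1. all the glasses present lie flat in the cell (horizontal distance between each of glass0_center, glass1_center, glass2_center, glass3_center and cell_seat below 0.005 m and z of glass0_center in the frame of cell_seat between 0 and 0.0275 m and (angle between glass0_center's own z axis and vertical below 0.1 rad or angle between glass0_center's own z axis and vertical above 3.0416 rad) and z of glass1_center in the frame of cell_seat between 0 and 0.0275 m and (angle between glass1_center's own z axis and vertical below 0.1 rad or angle between glass1_center's own z axis and vertical above 3.0416 rad) and z of glass2_center in the frame of cell_seat between 0 and 0.0275 m and (angle between glass2_center's own z axis and vertical below 0.1 rad or angle between glass2_center's own z axis and vertical above 3.0416 rad) and z of glass3_center in the frame of cell_seat between 0 and 0.0275 m and (angle between glass3_center's own z axis and vertical below 0.1 rad or angle between glass3_center's own z axis and vertical above 3.0416 rad)), for 0.2 s.
2. the gate is closed over the cell and the lever held down by its detent (value of joint gate below 0.06 rad and value of joint lever above 0.54 rad), for 0.2 s.
3. the ring, let go, bears on the top glass (value of joint ring_turn above 0.7 rad and contact force between retaining_ring and anything else above 1 N and contact force between retaining_ring and the fingers below 0.1 N), for 0.2 s.
At the end, for the whole second after the job is handed in: Each glass present lies flat (0.1 rad, either face up) in the cell, centre within 5 mm of its axis and below the jaw tops; gate below 0.06 rad; lever above 0.54 rad, held by itself; ring turned over 0.7 rad and bearing on the top glass with over 1 N by itself (all of step 1 and all of step 2 and all of step 3); the robot touches nothing.
It fails at once if the jar is disturbed (distance of jar from where it was at the start of the episode above 0.03 m).
It fails at once if the screwdriver is disturbed (distance of screwdriver from where it was at the start of the episode above 0.03 m).
It fails at once if the lens case is disturbed (distance of lens_case from where it was at the start of the episode above 0.03 m).
Of glass0, glass1, glass2, glass3 only 2 to 4 are there at a start; the rules pass over those that are not, and their reading is None.
At some moment in a run one of glass0, glass1, glass2, glass3 may be knocked a few centimetres aside while the robot is not near it.
Once in a run the grip may slacken for a moment while it holds something.
It also fails if it takes over 192 s, if anything falls off the work surface, if the arm or the gripper's body presses on something with over 40 N, if the wrist force passes 120 N, or if a joint passes its speed limit or range.

## Working session

There is one attempt and no reset: what is moved stays moved. The work goes in short steps, Python scripts to look and compute and a tool call to move; the robot and the scene stay as the last step left them, time stands still between calls to the robot, and variables do not carry over. Pictures are saved under pics/ and viewed, and the job is handed in when it is done.

Besides the shell and the picture viewer there is one more tool, called after ">>>" in YAML: its name, and indented under it one key for each argument. send_rows: Moves the arm, as the interface text tells. Its arguments: {"type":"object","properties":{"rows":{"type":"string"},"grip_force":{"type":"number"}},"required":["rows"]}

```bash
mkdir -p pics; ls; cat > h.py <<'E'
from rig import ctrl, capture, workorder, nets
import cv2, numpy as np
from scipy.spatial.transform import Rotation as R
def save(p,n): cv2.imwrite(f'pics/{n}.png',p['pixels'][:,:,::-1])
def q2m(q): return R.from_quat([q[1],q[2],q[3],q[0]]).as_matrix()
def st():
    s=ctrl.sense(); print('t',round(s['time_s'],2),'pos',np.round(s['eef_pos'],1),'F',np.round(s['force'],1),'M',np.round(s['wrist_torque'],2),'g',round(s['grip_width'],3),'q',np.round(s['joints'],2)); return s
E
python3 - <<'E'
from h import *
s=st(); print(s['ee_rot']); print(np.round(q2m(s['ee_rot']),3)); print(ctrl.pinch_z)
for n in ('scene','top','wrist'):
    p=capture(n); save(p,n+'0'); print(n,[k for k in p if k!='pixels'])
    if n=='wrist': print(p['mount'])
    for t in ['glass0_center','gate_post','lever_pad','ring_head','cell_seat','retaining_ring','jar','screwdriver','lens_case']:
        r=nets.spot_point(p,t); print(t,[(np.round(a['location']).tolist(),round(a['confidence'],2)) for a in r])
E
```

```text
pics
t 0.0 pos [ 198.  -485.9  230.7] F [-0.6  0.2 -0.1] M [ 0.    0.04 -0.05] g 0.997 q [-1.41  0.31  1.5   0.    1.33 -0.22]
[ 0.58644804  0.39494566  0.58709746 -0.3942248 ]
[[-0.     0.926  0.377]
 [ 0.001  0.377 -0.926]
 [-1.     0.    -0.001]]
18.700000000000003
scene ['intrinsics', 'view', 'shot']
glass0_center []
gate_post [([587.0, -215.0, 99.0], 0.56)]
lever_pad [([433.0, -169.0, 83.0], 0.79)]
ring_head [([587.0, -155.0, 115.0], 0.64)]
cell_seat [([518.0, -72.0, 23.0], 0.67)]
retaining_ring [([589.0, -157.0, 55.0], 0.56), ([736.0, 17.0, 1.0], 0.21)]
jar [([733.0, 17.0, -0.0], 0.89), ([433.0, -168.0, 84.0], 0.23)]
screwdriver [([757.0, -193.0, 1.0], 0.64), ([585.0, -153.0, 57.0], 0.43)]
lens_case [([449.0, -446.0, -1.0], 0.92)]
top ['intrinsics', 'view', 'shot']
glass0_center []
gate_post [([585.0, -216.0, 98.0], 0.57)]
lever_pad [([431.0, -168.0, 83.0], 0.68)]
ring_head [([584.0, -157.0, 113.0], 0.9), ([608.0, 126.0, 6.0], 0.45)]
cell_seat [([516.0, -75.0, 25.0], 0.76), ([430.0, -168.0, 85.0], 0.41)]
retaining_ring [([586.0, -155.0, 58.0], 0.87)]
jar [([738.0, 19.0, 1.0], 0.89)]
screwdriver [([761.0, -197.0, -4.0], 0.67)]
lens_case [([449.0, -451.0, -3.0], 0.72)]
wrist ['intrinsics', 'mount', 'shot']
[[ 8.55591946e-04 -2.58197100e-01  9.66091883e-01 -1.41340582e+02]
 [-1.35218578e-03 -9.66091652e-01 -2.58195841e-01  6.47710908e+01]
 [ 9.99998720e-01 -1.08542542e-03 -1.17571068e-03 -9.26869590e-01]
 [ 0.00000000e+00  0.00000000e+00  0.00000000e+00  1.00000000e+00]]
glass0_center []
gate_post []
lever_pad []
ring_head []
cell_seat []
retaining_ring []
jar []
screwdriver []
lens_case []
```

View pics/scene0.png

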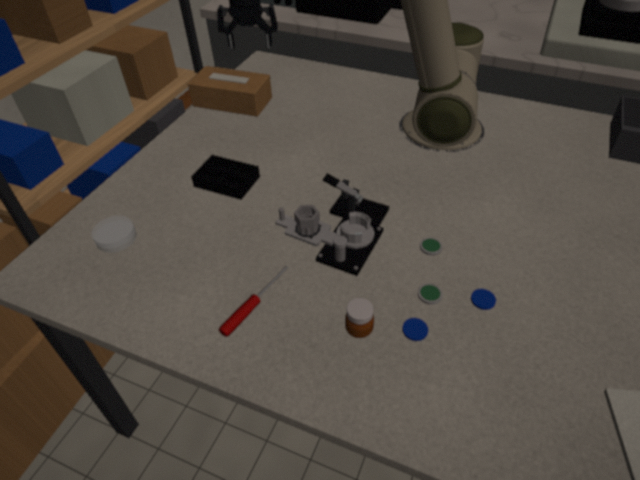

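View pics/top0.png

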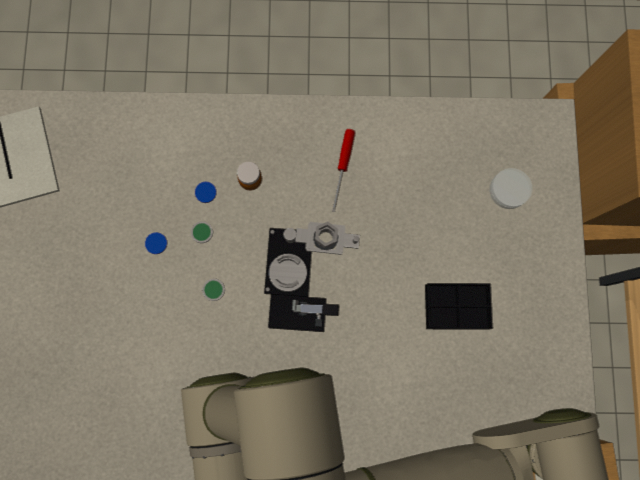

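View pics/wrist0.png

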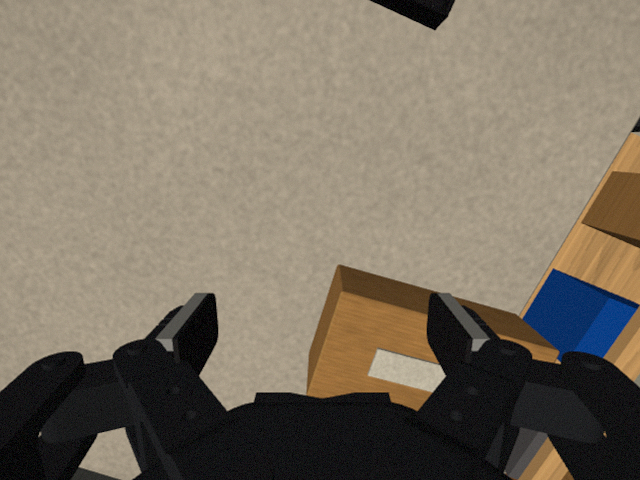

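```bash
cat >> h.py <<'E'
def wristview(p,s):
    # world->cam for wrist pic
    T=np.eye(4); T[:3,:3]=q2m(s['ee_rot']); T[:3,3]=s['eef_pos']
    return np.linalg.inv(T@p['mount'])
def unproj(p,uv,z,V=None):
    V=p['view'] if V is None else V; K=p['intrinsics']
    C=np.linalg.inv(V); d=C[:3,:3]@np.linalg.inv(K)@np.array([uv[0],uv[1],1.]); o=C[:3,3]
    return o+d*(z-o[2])/d[2]
def proj(p,X,V=None):
    V=p['view'] if V is None else V
    c=V[:3,:3]@np.asarray(X,float)+V[:3,3]; u=p['intrinsics']@c; return u[:2]/u[2]
def green(p):
    hsv=cv2.cvtColor(p['pixels'],cv2.COLOR_RGB2HSV); m=cv2.inRange(hsv,(45,70,30),(90,255,255))
    n,l,s,c=cv2.connectedComponentsWithStats(m); return [(c[i],s[i,4]) for i in range(1,n) if s[i,4]>40]
E
python3 - <<'E'
from h import *
for n in ('scene','top'):
    p=capture(n); print(n,p['intrinsics'][0,0],np.round(np.linalg.inv(p['view'])[:3,3]))
    for c,a in green(p): print(np.round(c,1),a,np.round(unproj(p,c,7),1))
    if n=='top':
        im=p['pixels'][200:345,130:370]; im=cv2.resize(im,None,fx=3.3,fy=3.3,interpolation=cv2.INTER_CUBIC); cv2.imwrite('pics/topz.png',im[:,:,::-1])
    for t in ['glass1_center','glass0_center']:
        for f in (nets.spot_point,nets.boxes_of):
            r=f(p,t); print(t,[(np.round(a['location']).tolist(),round(a['confidence'],2)) for a in r])
E
```

```text
scene 497.82522600343066 [1263.  194.  811.]
[430.8 244.8] 152 [479.3  93.7   7. ]
[429.7 292.4] 206 [610.1 125.6   7. ]
glass1_center [([607.0, 125.0, 2.0], 0.92), ([704.0, 125.0, 7.0], 0.64)]
glass1_center [([613.0, 126.0, 7.0], 0.86), ([584.0, 231.0, 9.0], 0.79), ([706.0, 126.0, 6.0], 0.6), ([597.0, -144.0, 70.0], 0.43)]
glass0_center []
glass0_center []
top 619.3350787582236 [ 342. -112. 1388.]
[201.2 231.6] 228 [608.2 127.8   7. ]
[213.  289.3] 237 [477.8  95.5   7. ]
glass1_center [([706.0, 121.0, 4.0], 0.9), ([581.0, 226.0, -0.0], 0.77), ([610.0, 126.0, 4.0], 0.59)]
glass1_center [([584.0, 226.0, 4.0], 0.79), ([608.0, 124.0, 6.0], 0.68), ([704.0, 117.0, 9.0], 0.53)]
glass0_center []
glass0_center []
```

View pics/topz.png

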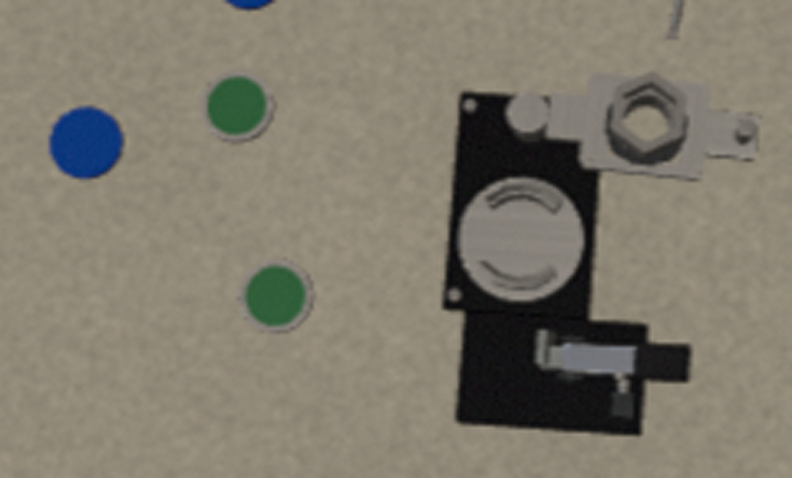

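>>> send_rows:
  rows: "0.8 -3 43.5 -21.7 5.4;0.8 -3 43.5 -21.7 5.4;0.8 -3 43.5 -21.7 5.4;0.8 -3 43.5 -21.7 5.4;0.8 -3 43.5 -21.7 5.4;0.8 -3 43.5 -21.7 5.4;0.8 -3 43.5 -21.7 5.4;0.8 -3 43.5 -21.7 5.4;0.8 -3 43.5 -21.7 5.4;0.8 -3 43.5 -21.7 5.4;0.8 -3 43.5 -21.7 5.4;0.8 -3 43.5 -21.7 5.4"
  grip_force: 40

```text
time_s: 3.2
eef_pos: [519.2, -120.6, 261.0]
ee_rot: [-0.479, -0.52, -0.479, 0.52]
force: [-0.2, 0.0, 0.1]
grip_width: 0.798
```

```bash
python3 - <<'E'
from h import *
s=st(); print(np.round(q2m(s['ee_rot']),3))
p=capture('wrist'); save(p,'w1'); print(p['intrinsics'])
E
```

```text
t 3.2 pos [ 519.2 -120.6  261. ] F [-0.2  0.   0.1] M [ 0.01 -0.04 -0.01] g 0.798 q [-0.45  0.31  1.42 -0.    1.41  1.21]
[[-0.     0.997 -0.082]
 [-0.    -0.082 -0.997]
 [-1.    -0.     0.   ]]
[[349.70018663   0.         321.97418863]
 [  0.         349.70018663 240.79665836]
 [  0.           0.           1.        ]]
```

View pics/w1.png

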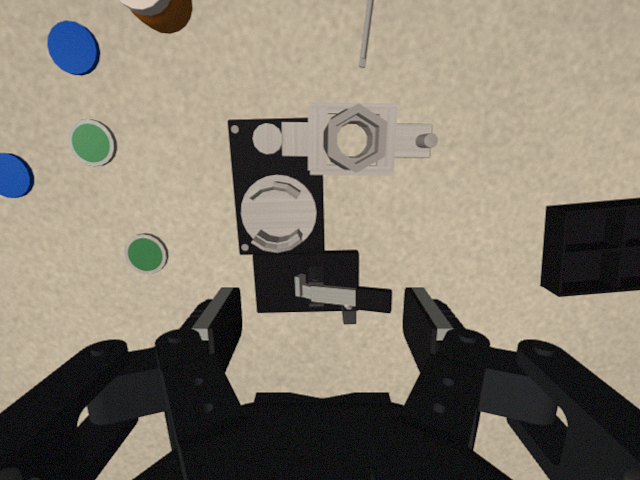

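```bash
python3 - <<'E'
import cv2
im=cv2.imread('pics/w1.png')[90:330,215:455]; im=cv2.resize(im,None,fx=2.5,fy=2.5,interpolation=cv2.INTER_CUBIC)
im=cv2.convertScaleAbs(im,alpha=1.0); cv2.imwrite('pics/w1z.png',im)
E
```

```text
(no output)
```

View pics/w1z.png

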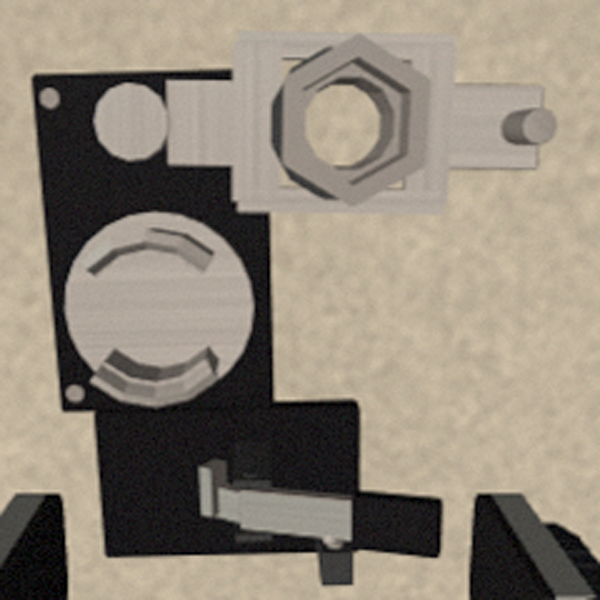

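```bash
python3 - <<'E'
from h import *
s=ctrl.sense(); p=capture('wrist'); V=wristview(p,s)
def U(zx,zy,z): 
    return np.round(unproj(p,(zx/2.5+215,zy/2.5+90),z,V)[:2],1)
print('floor disc',U(159,307,22),'L',U(64,307,22),'R',U(254,307,22),'T',U(159,212,22))
for z in (0,10,22): print('screws',z,U(49,98,z),U(75,394,z))
for z in (68,72,80,90): print('pillar',z,U(131,122,z))
print('post',U(537,126,97)); print('hex',U(356,121,115), 'base inner hole', U(342,123,54))
print('pad corners',U(352,495,75),U(352,551,75),U(440,499,90),U(440,555,90))
for c,a in green(p): print(np.round(c,1),a,np.round(unproj(p,c,7,V),1))
for t in ['cell_seat','gate_post','lever_pad','ring_head','glass1_center','glass2_center','glass0_center','glass3_center']:
    r=nets.spot_point(p,t); print(t,[(np.round(a['location']).tolist(),round(a['confidence'],2)) for a in r])
st()
E
```

```text
floor disc [517.3 -72.3] L [520.9 -30.5] R [ 513.7 -114. ] T [558.3 -77.1]
screws 0 [610.  -31.9] [475.  -24.1]
screws 10 [609.4 -34.3] [477.6 -26.6]
screws 22 [608.6 -37.1] [480.9 -29.7]
pillar 68 [594.6 -76.6]
pillar 72 [594.4 -77.2]
pillar 80 [594.2 -78.4]
pillar 90 [593.8 -79.9]
post [ 580.6 -216.6]
hex [ 587.2 -154.4] base inner hole [ 587.8 -155. ]
pad corners [ 443.7 -148.1] [ 419.1 -146.6] [ 445.5 -180.7] [ 422.  -179.9]
[ 89.3 142.6] 1092 [609.3 126.3   7. ]
[144.  254.1] 844 [479.1  94.4   7. ]
cell_seat [([522.0, -73.0, 19.0], 0.62)]
gate_post [([580.0, -217.0, 96.0], 0.74)]
lever_pad [([435.0, -172.0, 89.0], 0.58), ([739.0, 20.0, -0.0], 0.42)]
ring_head [([587.0, -155.0, 112.0], 0.8)]
glass1_center [([586.0, 226.0, 2.0], 0.86), ([706.0, 122.0, 2.0], 0.59), ([607.0, 127.0, 4.0], 0.57)]
glass2_center []
glass0_center []
glass3_center [([479.0, 90.0, -0.0], 0.64)]
t 3.7 pos [ 518.9 -121.5  261.3] F [ 0.2 -0.2  0.1] M [-0.  0.  0.] g 0.801 q [-0.45  0.31  1.42  0.    1.41  1.21]
```

>>> send_rows:
  rows: "0.8 18 -5.8 -21.2 -0.28;0.8 18 -5.8 -21.2 -0.28;0.8 18 -5.8 -21.2 -0.28;0.8 18 -5.8 -21.2 -0.28;0.8 18 -5.8 -21.2 -0.28;0.8 18 -5.8 -21.2 -0.28;0.8 18 -5.8 -21.2 -0.28;0.8 18 -5.8 -21.2 -0.28;0.8 18 -5.8 -21.2 -0.28"

```text
time_s: 4.6
eef_pos: [480.0, 94.1, 82.2]
ee_rot: [0.485, 0.515, 0.484, -0.515]
force: [-0.3, -0.2, 0.5]
grip_width: 0.805
```

```bash
python3 - <<'E'
from h import *
s=st(); p=capture('wrist'); save(p,'w2'); V=wristview(p,s); print(np.round(q2m(s['ee_rot']),3))
for c,a in green(p): print(np.round(c,1),a,np.round(unproj(p,c,7,V),1))
E
```

```text
t 4.6 pos [480.   94.1  82.2] F [-0.3 -0.2  0.5] M [-0.01  0.02 -0.01] g 0.805 q [-0.05  0.41  1.79 -0.    0.94  1.59]
[[ 0.002  0.998 -0.061]
 [-0.    -0.061 -0.998]
 [-1.     0.002  0.   ]]
[250.7  33.3] 4350 [607.8 126.6   7. ]
[322.4 252.1] 2897 [479.1  94.8   7. ]
```

View pics/w2.png

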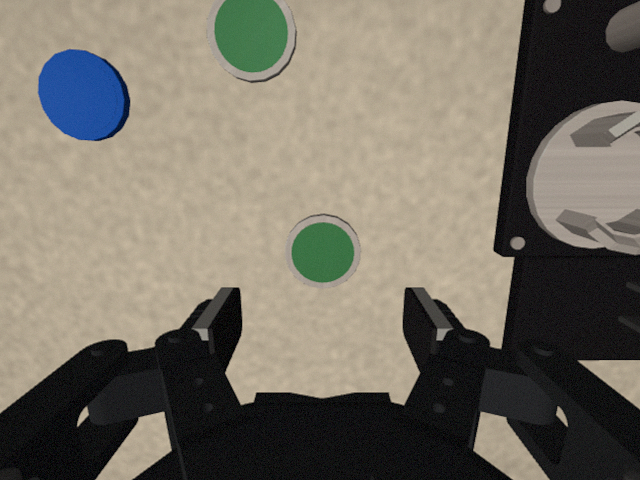

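>>> send_rows:
  rows: "0.75 4 -0.1 0 0;0.75 7 -0.1 0 0;0.75 8.3 -0.1 0 0;0.75 8.3 -0.1 0 0;0.75 8.3 -0.1 0 0"

```text
time_s: 5.15
eef_pos: [479.1, 94.7, -0.5]
ee_rot: [0.485, 0.515, 0.484, -0.514]
force: [0.7, -0.1, 0.4]
grip_width: 0.748
```

>>> send_rows:
  rows: "0.4 0 0 0 0;0.4 0 0 0 0;0.4 0 0 0 0;0.4 0 0 0 0;0.4 0 0 0 0;0.4 0 0 0 0;0.4 0 0 0 0"
  grip_force: 40

```text
time_s: 5.85
eef_pos: [479.2, 94.9, 0.2]
ee_rot: [0.486, 0.515, 0.484, -0.514]
force: [-1.6, -0.3, 9.1]
grip_width: 0.556
```

```bash
python3 - <<'E'
from h import *
s=st()
E
```

```text
t 5.85 pos [4.792e+02 9.490e+01 2.000e-01] F [-1.6 -0.3  9.1] M [-0.11  0.38 -0.02] g 0.556 q [-0.04  0.56  1.84 -0.    0.74  1.59]
```

>>> send_rows:
  rows: "0.4 -1 0 0 0;0.4 -4 0 0 0;0.4 -8 0 0 0;0.4 -10 0 0 0;0.4 -10 0 0 0"
  grip_force: 60

```text
time_s: 6.35
eef_pos: [479.8, 95.1, 101.9]
ee_rot: [0.487, 0.516, 0.483, -0.513]
force: [-0.6, 0.5, -2.0]
grip_width: 0.544
```

```bash
python3 - <<'E'
from h import *
s=st(); p=capture('wrist'); save(p,'w3'); V=wristview(p,s); 
for z in (7,103): 
  for c,a in green(p): print(z,np.round(c,1),a,np.round(unproj(p,c,z,V),1))
E
```

```text
t 6.35 pos [479.8  95.1 101.9] F [-0.6  0.5 -2. ] M [ 0.01  0.01 -0.03] g 0.544 q [-0.04  0.38  1.77  0.    0.98  1.59]
7 [259.2  42.7] 3737 [608.6 126.5   7. ]
7 [322. 305.] 6583 [433.   98.9   7. ]
103 [259.2  42.7] 3737 [582.  112.5 103. ]
103 [322. 305.] 6583 [477.7  96.  103. ]
```

View pics/w3.png

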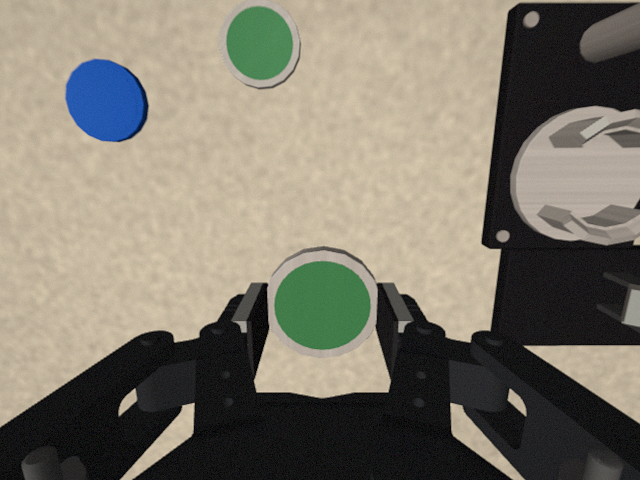

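>>> send_rows:
  rows: "0.4 0 4.76 16.5 0;0.4 0 4.76 16.5 0;0.4 0 4.76 16.5 0;0.4 0 4.76 16.5 0;0.4 0 4.76 16.5 0;0.4 0 4.76 16.5 0"

```text
time_s: 7.0
eef_pos: [515.0, -72.2, 97.3]
ee_rot: [-0.484, -0.515, -0.485, 0.515]
force: [0.5, -0.1, -0.8]
grip_width: 0.539
```

```bash
python3 - <<'E'
from h import *
s=st(); p=capture('wrist'); save(p,'w4'); V=wristview(p,s); print(np.round(q2m(s['ee_rot']),3))
print('expected floor disc px', [np.round(proj(p,(517.3+42*np.cos(a),-72.4+42*np.sin(a),22),V)) .tolist() for a in (0,np.pi/2,np.pi,-np.pi/2)])
E
```

```text
t 7.0 pos [515.  -72.2  97.3] F [ 0.5 -0.1 -0.8] M [ 0.02  0.01 -0.02] g 0.539 q [-0.36  0.45  1.68  0.    1.01  1.27]
[[-0.002  0.998 -0.061]
 [ 0.001 -0.061 -0.998]
 [-1.    -0.002 -0.001]]
expected floor disc px [[319.0, 181.0], [259.0, 251.0], [327.0, 306.0], [389.0, 243.0]]
```

View pics/w4.png

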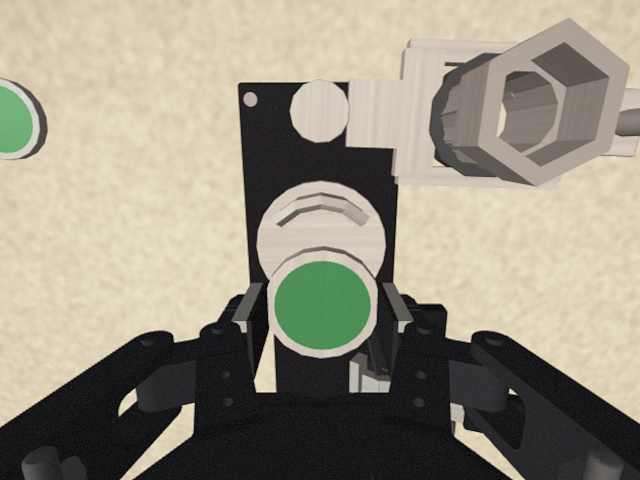

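```bash
python3 - <<'E'
from h import *
s=ctrl.sense(); p=capture('wrist'); V=wristview(p,s)
g=p['pixels'].astype(float).mean(2)
pts=[]
def sub(line,i0,i1):
    seg=line[i0:i1]; th=110
    for k in range(len(seg)-1):
        if (seg[k]-th)*(seg[k+1]-th)<0: return i0+k+(th-seg[k])/(seg[k+1]-seg[k])
for r in range(205,256,5):
    l=sub(g[r],246,310); 
    rr=sub(g[r][::-1],640-396,640-330); rr=None if rr is None else 639-rr
    print(r,l,rr)
    for c in (l,rr):
        if c: pts.append(unproj(p,(c,r),22,V)[:2])
for c in range(300,345,6):
    t=sub(g[:,c],165,195); print(c,t); pts.append(unproj(p,(c,t),22,V)[:2])
pts=np.array(pts)
from scipy.optimize import least_squares
f=lambda x:np.hypot(*(pts-x[:2]).T)-x[2]
r=least_squares(f,[517,-72,42],loss='soft_l1'); print(r.x,np.round(r.fun,1))
E
```

```text
205 270.7864077669903 372.3991935483871
210 246.30050505050505 376.1136363636364
215 246.49698795180723 379.48943661971833
220 246.75097276264592 381.35483870967744
225 247.22058823529412 383.26440677966104
230 247.4387755102041 385.0215827338129
235 247.66774193548386 385.4169381107492
240 248.10289389067523 385.9504504504505
245 248.37958115183247 386.3447204968944
250 248.53333333333333 385.6542750929368
255 248.9504132231405 394.7957559681698
300 184.2568093385214
306 182.12857142857143
312 181.37280701754386
318 180.64406779661016
324 180.5260663507109
330 181.37414965986395
336 182.36949152542374
342 184.10077519379846
[514.75526329 -67.41410945  45.38222429] [-3.8  0.5  6.4  0.5  4.8  0.6  3.4  0.2  2.1  0.1  1.   0.2  0.2 -0.4
 -0.6 -0.5 -1.  -0.5 -1.1 -1.  -1.1  5.1 -1.3 -0.7 -0.7 -0.3 -0.  -0.
  0.2  0.3]
```

Left edge picked the plate; redo that.

```bash
python3 - <<'E'
from h import *
s=st(); p=capture('wrist'); V=wristview(p,s)
g=p['pixels'].astype(float).mean(2)
def sub(line,idx):
    th=110
    for a,b in zip(idx[:-1],idx[1:]):
        if line[a]>th and line[b]<=th: return a+(th-line[a])/(line[b]-line[a])*(b-a)
pts=[]
for r in range(205,252,4):
    l=sub(g[r],range(290,240,-1)); rr=sub(g[r],range(350,396)); print(r,l,rr)
    pts+= [unproj(p,(c,r),22,V)[:2] for c in (l,rr) if c]
for c in range(300,345,6): pts.append(unproj(p,(c,sub(g[:,c],range(190,165,-1))),22,V)[:2])
pts=np.array(pts)
from scipy.optimize import least_squares
f=lambda x:np.hypot(*(pts-x[:2]).T)-x[2]
r=least_squares(f,[517,-72,42],loss='soft_l1'); print(r.x,np.round(r.fun,1))
m=cv2.inRange(p['pixels'],(40,110,50),(120,190,130)); 
for c,a in green(p):
    if a>4000: print('glass at top z',c,[np.round(unproj(p,c,s['eef_pos'][2]+dz,V)[:2],1) for dz in (5,7)])
E
```

```text
t 7.1 pos [515.2 -71.4  97.8] F [-0.1 -0.9 -0.1] M [ 0.05  0.   -0.  ] g 0.54 q [-0.36  0.45  1.68  0.    1.01  1.27]
205 271.5804195804196 372.7203791469194
209 268.6808510638298 375.6351931330472
213 265.66470588235296 378.64976958525347
217 263.6111111111111 380.5357142857143
221 262.1394422310757 382.20664206642067
225 283.96907216494844 383.547703180212
229 259.16194331983803 385.23355263157896
233 258.6188340807175 385.61290322580646
237 258.5281899109792 386.1510067114094
241 257.8288590604027 386.3754266211604
245 257.61607142857144 386.67469879518075
249 258.2134831460674 386.31666666666666
[518.07127029 -70.73855746  41.43142719] [ -0.1  -0.1  -0.1  -0.2   0.2   0.1   0.1  -0.   -0.   -0.1 -13.5  -0.1
   0.3   0.2   0.1  -0.   -0.2  -0.    0.1  -0.1   0.2   0.1   0.    0.1
   0.1   0.4  -0.1  -0.    0.2   0.    0.1  -0. ]
glass at top z [321.95924574 304.98190389] [array([515. , -70.5]), array([516. , -70.6])]
```

>>> send_rows:
  rows: "0.4 2.5 0.2 0.02 0;0.4 4 0.2 0.02 0;0.4 4 0.2 0.02 0;0.4 4 0.2 0.02 0"

```text
time_s: 7.55
eef_pos: [517.8, -72.2, 58.7]
ee_rot: [0.485, 0.515, 0.485, -0.515]
force: [-0.3, -0.1, 0.9]
grip_width: 0.544
```

```bash
python3 - <<'E'
from h import *
s=st(); p=capture('wrist'); save(p,'w5'); V=wristview(p,s)
im=p['pixels'][170:380,180:460]; im=cv2.resize(im,None,fx=2.8,fy=2.8,interpolation=cv2.INTER_CUBIC); cv2.imwrite('pics/w5z.png',im[:,:,::-1])
E
```

```text
t 7.55 pos [517.8 -72.2  58.7] F [-0.3 -0.1  0.9] M [ 0.05 -0.   -0.01] g 0.544 q [-0.36  0.51  1.7   0.    0.93  1.27]
```

View pics/w5z.png

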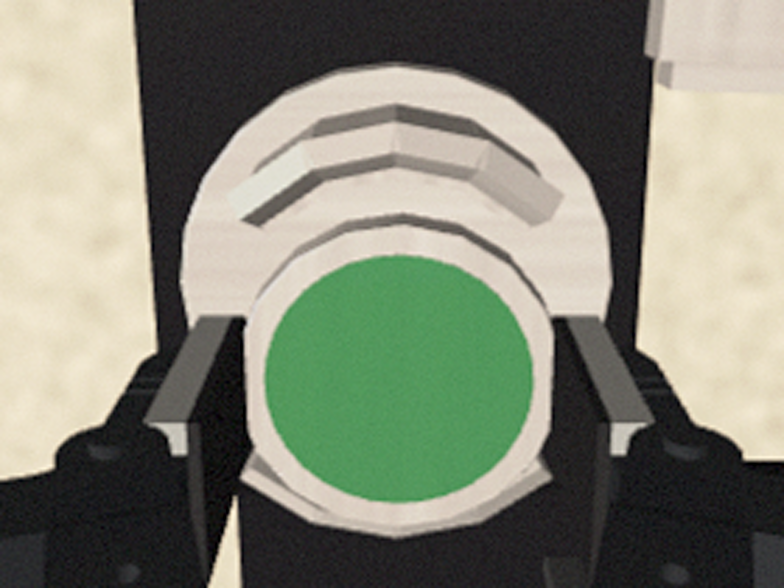

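>>> send_rows:
  rows: "0.4 1 0 0 0;0.4 2 0 0 0;0.4 3 0 0 0;0.4 3.4 0 0 0;0.4 3.4 0 0 0"

```text
time_s: 8.1
eef_pos: [517.4, -72.7, 23.5]
ee_rot: [-0.484, -0.515, -0.485, 0.515]
force: [0.4, -0.6, -1.1]
grip_width: 0.543
```

```bash
python3 - <<'E'
from h import *
s=st(); p=capture('wrist'); save(p,'w6')
E
```

```text
t 8.1 pos [517.4 -72.7  23.5] F [ 0.4 -0.6 -1.1] M [ 0.01 -0.01 -0.03] g 0.543 q [-0.36  0.57  1.72 -0.    0.85  1.27]
```

View pics/w6.png

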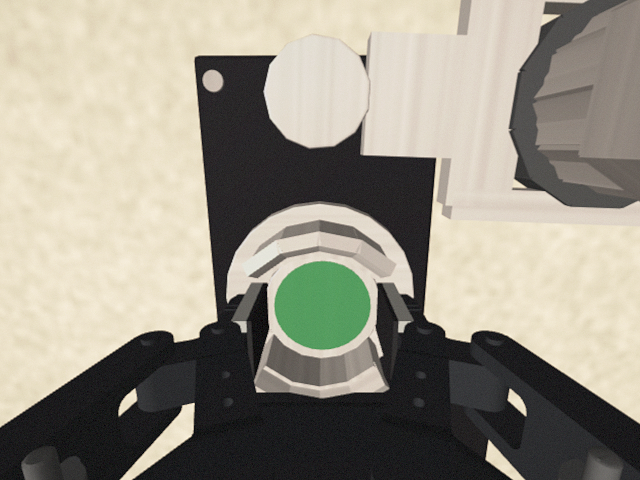

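>>> send_rows:
  rows: "0.58 0 0 0 0;0.58 0 0 0 0;0.58 0 0 0 0;0.59 -1 0 0 0;0.59 -3 0 0 0;0.59 -6 0 0 0;0.7 -9 0 0 0;0.7 -9 0 0 0"

```text
time_s: 8.95
eef_pos: [519.7, -73.5, 118.8]
ee_rot: [0.487, 0.516, 0.482, -0.514]
force: [-0.5, -0.8, 0.1]
grip_width: 0.695
```

```bash
python3 - <<'E'
from h import *
s=st(); p=capture('wrist'); save(p,'w7'); V=wristview(p,s); 
for c,a in green(p):
    print(c,a,np.round(unproj(p,c,29,V),1),np.round(unproj(p,c,7,V),1))
E
```

```text
t 8.95 pos [519.7 -73.5 118.8] F [-0.5 -0.8  0.1] M [0.02 0.03 0.01] g 0.695 q [-0.36  0.43  1.65 -0.    1.06  1.27]
[ 27.7267058  129.52347762] 2726 [606.8 108.   29. ] [609.  125.5   7. ]
[320.61813187 249.24175824] 2548 [517.  -71.7  29. ] [510.7 -71.2   7. ]
```

View pics/w7.png

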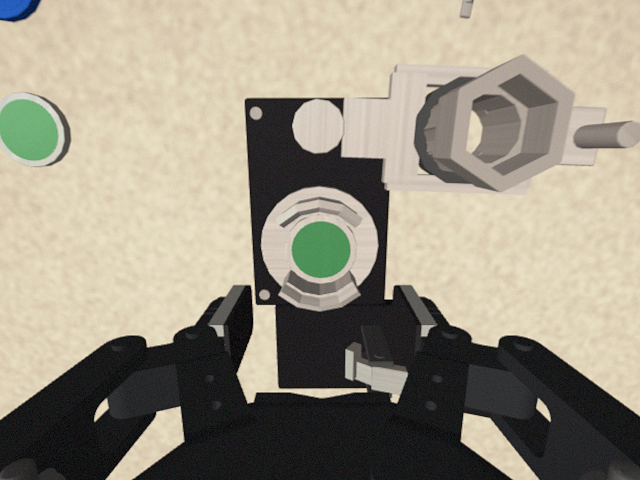

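>>> send_rows:
  rows: "0.75 3.4 7.9 -20.4 0;0.75 3.4 7.9 -20.4 0;0.75 3.4 7.9 -20.4 0;0.75 3.4 7.9 -20.4 0;0.75 3.4 7.9 -20.4 0;0.75 3.4 7.9 -20.4 0;0.75 3.4 7.9 -20.4 0;0.75 3.4 7.9 -20.4 0"

```text
time_s: 9.8
eef_pos: [608.5, 124.9, 80.3]
ee_rot: [-0.484, -0.515, -0.485, 0.515]
force: [0.3, -0.5, 0.6]
grip_width: 0.749
```

```bash
python3 - <<'E'
from h import *
s=st(); p=capture('wrist'); save(p,'w8'); V=wristview(p,s); print(np.round(q2m(s['ee_rot']),3))
for c,a in green(p):
    print(c,a,np.round(unproj(p,c,29,V),1),np.round(unproj(p,c,7,V),1))
E
```

```text
t 9.8 pos [608.5 124.9  80.3] F [ 0.3 -0.5  0.6] M [-0.02 -0.   -0.03] g 0.749 q [ 0.01  0.67  1.36 -0.    1.11  1.65]
[[-0.001  0.998 -0.061]
 [-0.    -0.061 -0.998]
 [-1.    -0.001  0.   ]]
[320.20459926 249.86506595] 2957 [616.  126.3  29. ] [609.6 126.8   7. ]
[624.37464252 384.47473785] 1049 [514.2 -62.4  29. ] [496.1 -83.4   7. ]
```

View pics/w8.png

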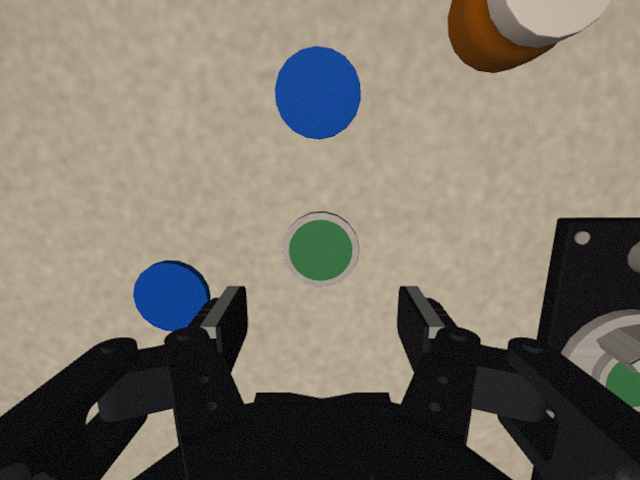

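>>> send_rows:
  rows: "0.75 4 0.1 -0.15 0;0.75 7 0.1 -0.15 0;0.75 7.9 0.1 -0.15 0;0.75 7.9 0.1 -0.15 0;0.4 7.9 0.1 -0.15 0;0.4 7.9 0.1 -0.15 0;0.4 7.9 0.1 -0.15 0;0.4 7.9 0.1 -0.15 0;0.4 7.9 0.1 -0.15 0;0.4 7.9 0.1 -0.15 0;0.4 7.9 0.1 -0.15 0"
  grip_force: 60

```text
time_s: 10.95
eef_pos: [613.1, 127.3, 6.2]
ee_rot: [0.487, 0.517, 0.482, -0.512]
force: [-0.1, -0.3, 15.2]
grip_width: 0.403
```

>>> send_rows:
  rows: "0.4 -1 0 0 0;0.4 -5 0 0 0;0.4 -8.5 0 0 0;0.4 -10 0 0 0;0.4 -10 0 0 0"

```text
time_s: 11.45
eef_pos: [611.3, 127.5, 105.2]
ee_rot: [0.486, 0.516, 0.483, -0.513]
force: [0.9, 0.4, 0.2]
grip_width: 0.394
```

```bash
python3 - <<'E'
from h import *
s=st(); p=capture('wrist'); save(p,'w9'); V=wristview(p,s); 
for c,a in green(p):
    print(c,a,np.round(unproj(p,c,s['eef_pos'][2]+6,V),1))
E
```

```text
t 11.45 pos [611.3 127.5 105.2] F [0.9 0.4 0.2] M [ 0.05 -0.03 -0.04] g 0.394 q [0.02 0.64 1.34 0.   1.16 1.65]
[322.62123746 244.68227425] 2392 [637.8 126.5 111.2]
[610.04528302 364.95148248] 1855 [575.2   3.1 111.2]
```

View pics/w9.png

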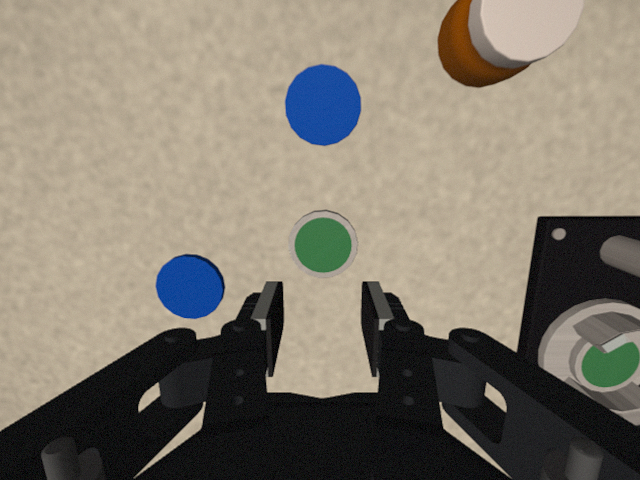

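```bash
python3 - <<'E'
from h import *
s=st(); p=capture('wrist'); V=wristview(p,s); print(np.round(q2m(s['ee_rot']),3))
for c,a in green(p):
    print(c,a,np.round(unproj(p,c,7,V),1))
E
```

```text
t 11.5 pos [610.4 127.5 102.9] F [-0.3  0.9 -0.4] M [0.01 0.   0.  ] g 0.397 q [ 0.02  0.64  1.34 -0.    1.16  1.65]
[[ 0.003  0.998 -0.06 ]
 [ 0.    -0.06  -0.998]
 [-1.     0.003 -0.   ]]
[322.47888479 243.75645756] 2439 [609.5 128.1   7. ]
[612.11272923 365.32578209] 1854 [498.4 -89.8   7. ]
```

>>> send_rows:
  rows: "0.75 3 -0.05 0 0;0.75 6 -0.05 0 0;0.75 9 -0.05 0 0;0.75 10.4 -0.05 0 0;0.75 10.4 -0.05 0 0;0.75 10.4 -0.05 0 0"

```text
time_s: 12.15
eef_pos: [609.3, 127.5, -3.0]
ee_rot: [-0.485, -0.515, -0.485, 0.515]
force: [-0.6, 0.3, 0.8]
grip_width: 0.752
```

```bash
python3 - <<'E'
from h import *
s=st(); p=capture('wrist'); save(p,'w10'); V=wristview(p,s)
for c,a in green(p):
    print(c,a,np.round(unproj(p,c,7,V),1))
E
```

```text
t 12.15 pos [609.3 127.5  -3. ] F [-0.6  0.3  0.8] M [ 0.02 -0.02  0.  ] g 0.752 q [0.02 0.78 1.4  0.   0.96 1.65]
[322.58270459 307.96213001] 6892 [610.1 128.    7. ]
```

View pics/w10.png

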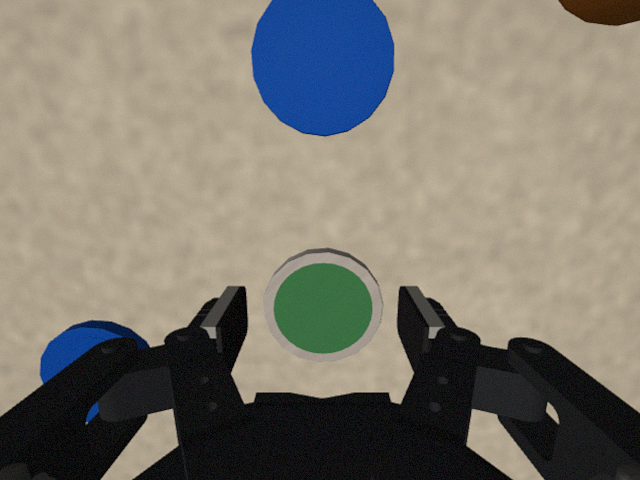

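>>> send_rows:
  rows: "0.4 0 0 0 0;0.4 0 0 0 0;0.4 0 0 0 0;0.4 0 0 0 0;0.4 0 0 0 0;0.4 0 0 0 0;0.4 0 0 0 0"
  grip_force: 40

```text
time_s: 12.9
eef_pos: [609.7, 127.5, -2.1]
ee_rot: [0.485, 0.515, 0.485, -0.515]
force: [-1.7, -0.5, 5.4]
grip_width: 0.565
```

>>> send_rows:
  rows: "0.4 -1 0 0 0;0.4 -4 0 0 0;0.4 -8 0 0 0;0.4 -11 0 0 0;0.4 -11 0 0 0;0.4 -11 0 0 0"
  grip_force: 60

```text
time_s: 13.5
eef_pos: [609.3, 127.5, 107.5]
ee_rot: [0.485, 0.515, 0.485, -0.515]
force: [-0.3, 0.2, -0.9]
grip_width: 0.547
```

```bash
python3 - <<'E'
from h import *
s=st(); p=capture('wrist'); save(p,'w11'); V=wristview(p,s)
for c,a in green(p):
    print(c,a,np.round(unproj(p,c,s['eef_pos'][2]+6,V),1))
E
```

```text
t 13.5 pos [609.3 127.5 107.5] F [-0.3  0.2 -0.9] M [-0.01 -0.03  0.01] g 0.547 q [ 0.02  0.64  1.34 -0.    1.17  1.65]
[321.96984851 307.07133402] 6799 [608.6 128.4 113.5]
[607.84481823 359.36245252] 1843 [575.9   4.3 113.5]
```

View pics/w11.png

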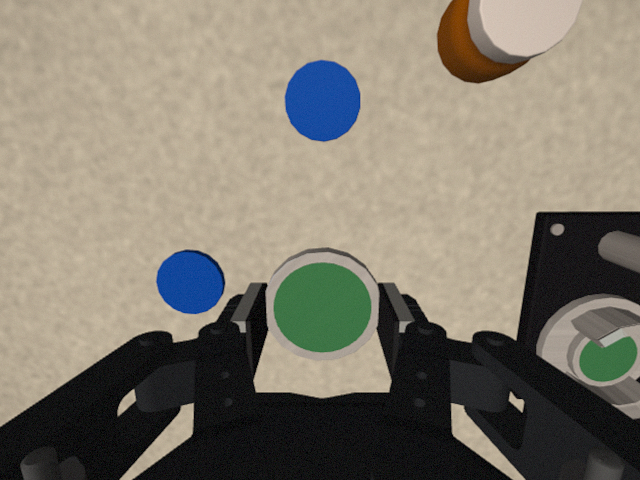

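>>> send_rows:
  rows: "0.4 0 -7.9 20.5 0;0.4 0 -7.9 20.5 0;0.4 0 -7.9 20.5 0;0.4 0 -7.9 20.5 0;0.4 0 -7.9 20.5 0;0.4 0 -7.9 20.5 0;0.4 2 -7.9 20.5 0;0.4 4.2 -7.9 20.5 0;0.4 4.2 -7.9 20.5 0;0.4 4.2 -7.9 20.5 0"

```text
time_s: 14.55
eef_pos: [518.3, -71.6, 65.1]
ee_rot: [-0.485, -0.514, -0.485, 0.515]
force: [0.9, -0.0, -0.3]
grip_width: 0.547
```

```bash
python3 - <<'E'
from h import *
s=st(); p=capture('wrist'); save(p,'w12'); V=wristview(p,s); print(np.round(q2m(s['ee_rot']),3))
im=p['pixels'][150:390,160:480]; im=cv2.resize(im,None,fx=2.4,fy=2.4,interpolation=cv2.INTER_CUBIC); cv2.imwrite('pics/w12z.png',im[:,:,::-1])
for c,a in green(p): print(c,a,np.round(unproj(p,c,s['eef_pos'][2]+10,V),1))
g=p['pixels'].astype(float).mean(2)
def sub(line,idx):
    th=110
    for a,b in zip(idx[:-1],idx[1:]):
        if line[a]>th and line[b]<=th: return a+(th-line[a])/(line[b]-line[a])*(b-a)
pts=[]
for r in range(205,262,4):
    l=sub(g[r],range(285,225,-1)); rr=sub(g[r],range(355,420)); 
    pts+= [unproj(p,(c,r),22,V)[:2] for c in (l,rr) if c]
for c in range(300,345,6): 
    t=sub(g[:,c],range(200,160,-1))
    if t: pts.append(unproj(p,(c,t),22,V)[:2])
pts=np.array(pts)
from scipy.optimize import least_squares
f=lambda x:np.hypot(*(pts-x[:2]).T)-x[2]
r=least_squares(f,[517,-72,42],loss='soft_l1',f_scale=.3); print(r.x,np.round(r.fun,1))
E
```

```text
t 14.55 pos [518.3 -71.6  65.1] F [ 0.9 -0.  -0.3] M [0.03 0.01 0.03] g 0.547 q [-0.36  0.5   1.7   0.    0.94  1.27]
[[-0.001  0.998 -0.059]
 [ 0.001 -0.059 -0.998]
 [-1.    -0.001 -0.   ]]
[326.31827515 245.51540041] 487 [545.6 -74.2  75.1]
[321.97851677 307.13713949] 6796 [519.5 -70.9  75.1]
[518.53944632 -70.78586132  41.21746603] [  0.1   0.   -0.   -0.1   0.2   0.   -0.    0.1  -0.1  -8.4  -0.1  -8.
   0.1   0.2   0.1   0.2  -0.1   0.1 -15.7   0.  -14.2   0.2   0.4 -16.5
   0.    0.2  -0.1   0.2   0.1 -22.4   0.3   0.1  -0.1   0.1   0.1  -0.2
  -0.    0.2]
```

View pics/w12z.png

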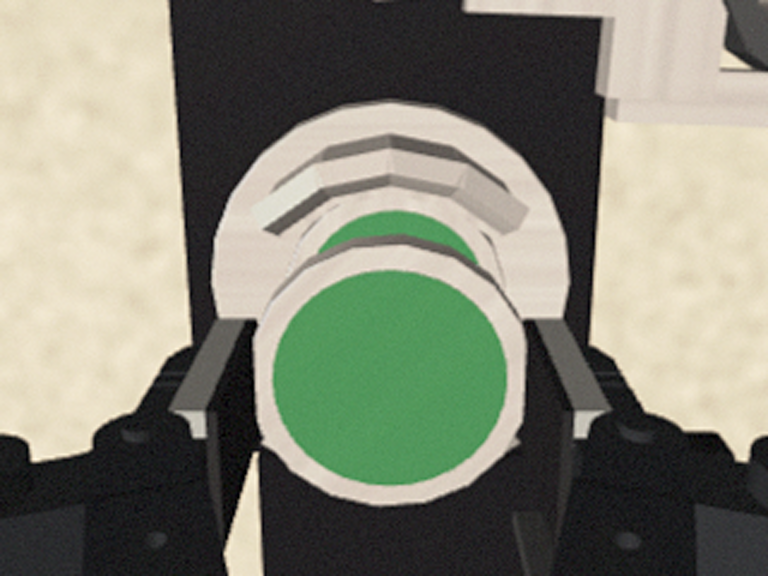

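>>> send_rows:
  rows: "0.4 1 -0.05 0 0;0.4 2 -0.05 0 0;0.4 3 -0.05 0 0;0.4 3.7 -0.05 0 0;0.4 3.7 -0.05 0 0"

```text
time_s: 15.1
eef_pos: [517.6, -72.3, 27.6]
ee_rot: [-0.484, -0.515, -0.485, 0.515]
force: [0.4, 0.6, 0.2]
grip_width: 0.549
```

```bash
python3 - <<'E'
from h import *
s=st(); p=capture('wrist'); save(p,'w13')
E
```

```text
t 15.1 pos [517.6 -72.3  27.6] F [0.4 0.6 0.2] M [ 0.01 -0.03  0.01] g 0.549 q [-0.36  0.56  1.72  0.    0.86  1.27]
```

View pics/w13.png

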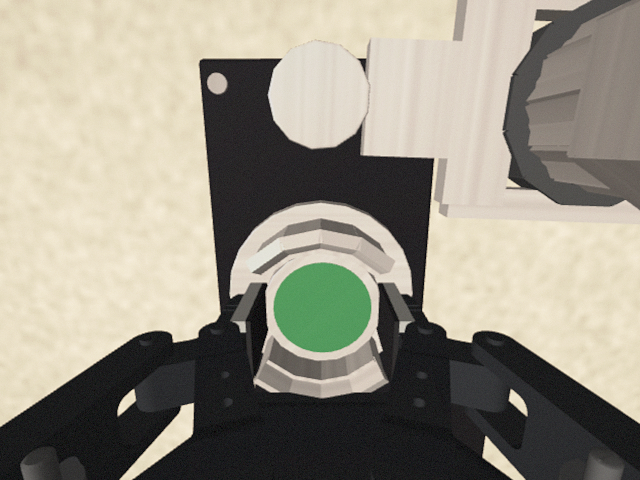

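>>> send_rows:
  rows: "0.58 0 0 0 0;0.58 0 0 0 0;0.58 0 0 0 0;0.59 -1 0 0 0;0.59 -3 0 0 0;0.59 -6 0 0 0;0.5 -10 0 0 0;0.3 -15 0 0 0;0.3 -16 0 0 0;0.3 -16 0 0 0"

```text
time_s: 16.15
eef_pos: [518.4, -72.6, 190.6]
ee_rot: [0.486, 0.515, 0.483, -0.514]
force: [-0.1, 0.3, -0.6]
grip_width: 0.303
```

```bash
python3 - <<'E'
from h import *
s=st(); p=capture('wrist'); save(p,'w14'); V=wristview(p,s); print(np.round(q2m(s['ee_rot']),3))
for c,a in green(p):
    print(c,a,np.round(unproj(p,c,36,V),1))
print([np.round(unproj(p,(320,y),0,V)) for y in (0,479)])
for n in ('top','scene'):
  p2=capture(n); save(p2,n+'1')
  for c,a in green(p2): print(n,np.round(c),a,np.round(unproj(p2,c,7)))
E
```

```text
t 16.15 pos [518.4 -72.6 190.6] F [-0.1  0.3 -0.6] M [-0.01 -0.01  0.02] g 0.303 q [-0.36  0.34  1.57  0.    1.23  1.27]
[[ 0.004  0.998 -0.06 ]
 [-0.002 -0.06  -0.998]
 [-1.     0.004  0.001]]
[321.30429448 226.99509202] 1630 [516.8 -71.1  36. ]
[array([702., -81.,   0.]), array([201., -50.,   0.])]
top [286. 275.] 105 [512. -66.   7.]
scene [355. 226.] 126 [488. -83.   7.]
```

View pics/w14.png

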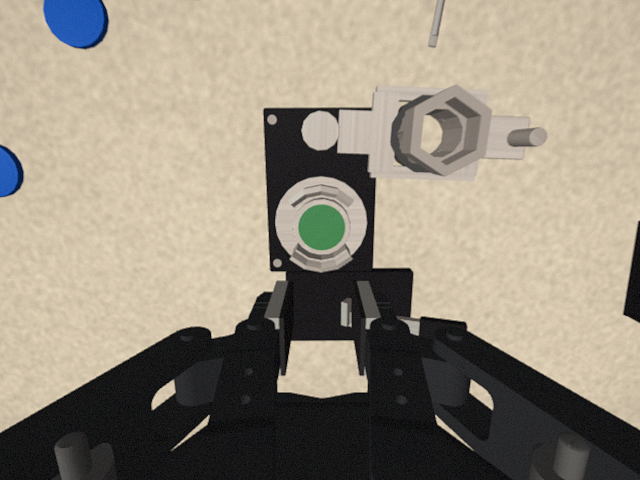

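View pics/scene1.png

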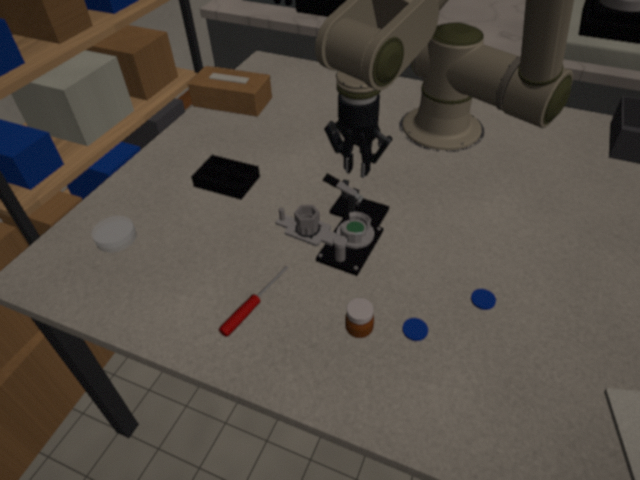

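```bash
python3 - <<'E'
from h import *
s=ctrl.sense(); p=capture('wrist'); V=wristview(p,s)
im=p['pixels'][60:200,370:570]; cv2.imwrite('pics/w15z.png',cv2.resize(im,None,fx=4,fy=4,interpolation=cv2.INTER_CUBIC)[:,:,::-1])
print(np.round(proj(p,(580.6,-216.6,97),V),1), np.round(unproj(p,(540,136),97,V),1), np.round(unproj(p,(320,131),75,V),1))
for t in ['gate_post','ring_head']:
    r=nets.spot_point(p,t); print(t,[(np.round(a['location']).tolist(),round(a['confidence'],2)) for a in r])
E
```

```text
[545.7 134. ] [ 579.6 -213.2   97. ] [592.  -74.3  75. ]
gate_post [([579.0, -218.0, 95.0], 0.88)]
ring_head [([587.0, -154.0, 117.0], 0.57)]
```

View pics/w15z.png

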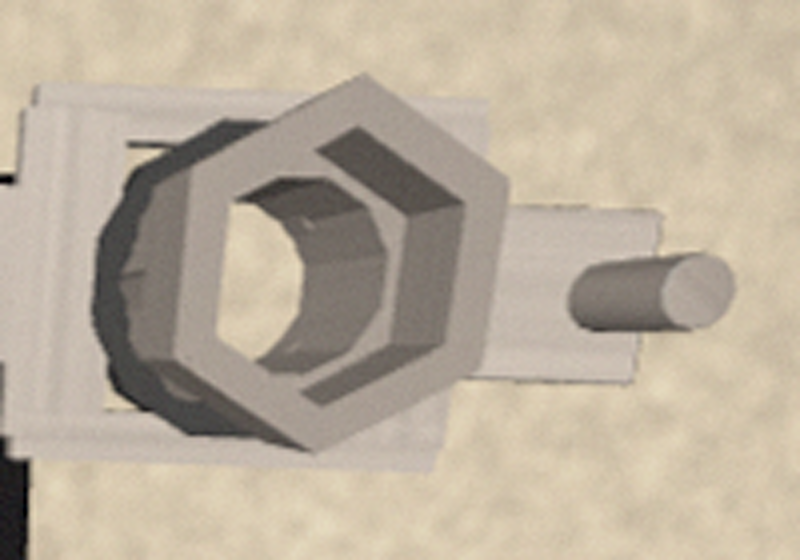

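>>> send_rows:
  rows: "0.3 2 7.1 14 -17.5;0.3 4 7.1 14 -17.5;0.3 5.5 7.1 14 -17.5;0.3 5.5 7.1 14 -17.5;0.3 5.5 7.1 14 -17.5;0.3 5.5 7.1 14 -17.5;0.3 5.5 7.1 14 -17.5;0.3 5.5 7.1 14 -17.5;0.3 5.5 7.1 14 -17.5;0.3 5.5 7.1 14 -17.5;0.3 5.5 7.1 14 -17.5;0.3 5.5 7.1 14 -17.5"

```text
time_s: 17.65
eef_pos: [580.1, -216.2, 132.7]
ee_rot: [0.706, 0.038, 0.706, -0.037]
force: [-0.7, 0.4, 0.2]
grip_width: 0.302
```

```bash
python3 - <<'E'
from h import *
s=st(); print(np.round(q2m(s['ee_rot']),3)); p=capture('wrist'); V=wristview(p,s); save(p,'w16')
print(np.round(proj(p,(580.8,-216.2,97),V),1))
E
```

```text
t 17.65 pos [ 580.1 -216.2  132.7] F [-0.7  0.4  0.2] M [ 0.01  0.02 -0.01] g 0.302 q [-0.55  0.6   1.32  0.    1.22 -0.44]
[[-0.001  0.106  0.994]
 [ 0.001  0.994 -0.106]
 [-1.     0.    -0.001]]
[325.2 274.1]
```

View pics/w16.png

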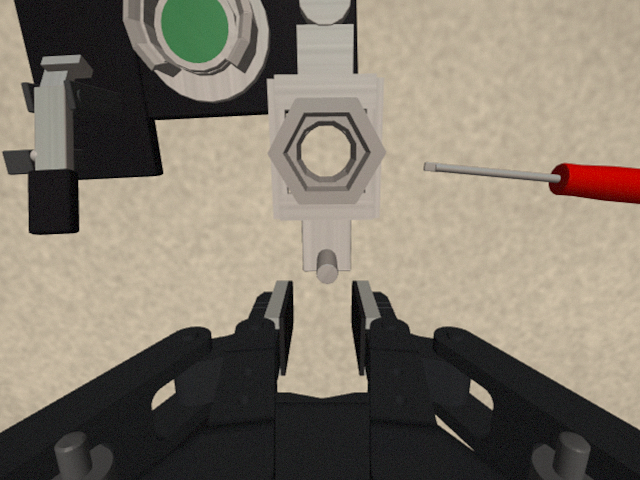

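>>> send_rows:
  rows: "0.3 2 0 0.1 0;0.3 4 0 0.1 0;0.3 5.8 0 0.1 0;0.3 5.8 0 0.1 0;0.3 5.8 0 0.1 0;0 5.8 0 0.1 0;0 5.8 0 0.1 0;0 5.8 0 0.1 0;0 5.8 0 0.1 0;0 5.8 0 0.1 0;0 5.8 0 0.1 0"
  grip_force: 25

```text
time_s: 18.8
eef_pos: [581.8, -216.8, 76.5]
ee_rot: [0.707, 0.036, 0.705, -0.037]
force: [-0.0, -0.3, 6.1]
grip_width: 0.127
```

```bash
python3 - <<'E'
from h import *
s=st(); Rm=q2m(s['ee_rot']); print(np.round(Rm,3))
# arc
P=np.array([595.4,-76.3]); p0=np.array(s['eef_pos'][:2]); v=p0-P; a0=np.arctan2(v[1],v[0]); r=np.hypot(*v); print('r',r,np.degrees(a0))
a1=np.radians(-183.3)
for n,k in enumerate(np.linspace(0,1,19)):
    a=a0+(a1-a0)*k; q=P+r*np.array([np.cos(a),np.sin(a)]); d=np.r_[q-p0,0]; t=Rm.T@d/10; print(n,np.round(t,2),'yaw',round(np.degrees(a0-a)/5,2),np.round(q))
E
```

```text
t 18.8 pos [ 581.8 -216.8   76.5] F [-0.  -0.3  6.1] M [-0.    0.04 -0.02] g 0.127 q [-0.55  0.67  1.37  0.    1.1  -0.44]
[[ 0.002  0.104  0.995]
 [-0.001  0.995 -0.104]
 [-1.    -0.001  0.002]]
r 141.1607812549972 -95.52815608608961
0 [ 0. -0.  0.] yaw 0.0 [ 582. -217.]
1 [-0.    0.04 -1.2 ] yaw 0.98 [ 570. -215.]
2 [-0.01  0.19 -2.39] yaw 1.95 [ 558. -212.]
3 [-0.01  0.43 -3.57] yaw 2.93 [ 547. -209.]
4 [-0.01  0.78 -4.72] yaw 3.9 [ 536. -204.]
5 [-0.01  1.22 -5.84] yaw 4.88 [ 525. -199.]
6 [-0.02  1.75 -6.91] yaw 5.85 [ 515. -192.]
7 [-0.02  2.37 -7.94] yaw 6.83 [ 505. -185.]
8 [-0.02  3.08 -8.91] yaw 7.8 [ 496. -177.]
9 [-0.02  3.87 -9.81] yaw 8.78 [ 488. -168.]
10 [ -0.03   4.73 -10.65] yaw 9.75 [ 481. -159.]
11 [ -0.03   5.66 -11.41] yaw 10.73 [ 474. -149.]
12 [ -0.03   6.66 -12.09] yaw 11.7 [ 468. -138.]
13 [ -0.03   7.7  -12.68] yaw 12.68 [ 464. -127.]
14 [ -0.04   8.79 -13.18] yaw 13.65 [ 460. -116.]
15 [ -0.04   9.92 -13.58] yaw 14.63 [ 457. -104.]
16 [ -0.04  11.08 -13.89] yaw 15.6 [455. -92.]
17 [ -0.04  12.27 -14.1 ] yaw 16.58 [454. -80.]
18 [ -0.04  13.46 -14.2 ] yaw 17.55 [454. -68.]
```

>>> send_rows:
  rows: "0 0 0.04 -1.2 0.98;0 0 0.19 -2.39 1.95;0 0 0.43 -3.57 2.93;0 0 0.78 -4.72 3.9;0 0 1.22 -5.84 4.88;0 0 1.75 -6.91 5.85;0 0 2.37 -7.94 6.83;0 0 3.08 -8.91 7.8;0 0 3.87 -9.81 8.78;0 0 3.87 -9.81 8.78"

```text
time_s: 19.8
eef_pos: [487.9, -167.1, 76.4]
ee_rot: [0.642, 0.299, 0.64, -0.298]
force: [0.5, 2.3, 5.4]
grip_width: 0.126
```

```bash
python3 - <<'E'
from h import *
s=st(); Rm=q2m(s['ee_rot']); print(np.round(Rm,3)); p=capture('wrist'); save(p,'w17')
P=np.array([595.4,-76.3]); p0=np.array(s['eef_pos'][:2]); v=p0-P; a0=np.arctan2(v[1],v[0]); r=np.hypot(*v); print('r',r,np.degrees(a0))
a1=np.radians(-183.3)
for n,k in enumerate(np.linspace(0,1,11)):
    a=a0+(a1-a0)*k; q=P+141.5*np.array([np.cos(a),np.sin(a)]); d=np.r_[q-p0,0]; t=Rm.T@d/10; print(n,np.round(t,2),'yaw',round(np.degrees(a0-a)/5,2),np.round(q))
E
```

```text
t 19.8 pos [ 487.9 -167.1   76.4] F [0.5 2.3 5.4] M [ 0.39 -0.26  0.02] g 0.126 q [-0.56  0.47  1.71  0.    0.96  0.31]
[[ 0.002  0.766  0.643]
 [-0.     0.643 -0.766]
 [-1.     0.001  0.002]]
r 140.69945628750648 -139.82996265183468
0 [-0.   -0.08  0.  ] yaw 0.0 [ 487. -168.]
1 [-0.   -0.04 -1.07] yaw 0.87 [ 481. -159.]
2 [-0.    0.08 -2.14] yaw 1.74 [ 475. -150.]
3 [-0.01  0.28 -3.19] yaw 2.61 [ 469. -141.]
4 [-0.01  0.56 -4.23] yaw 3.48 [ 465. -131.]
5 [-0.01  0.91 -5.24] yaw 4.35 [ 461. -121.]
6 [-0.01  1.35 -6.22] yaw 5.22 [ 458. -111.]
7 [-0.01  1.85 -7.17] yaw 6.09 [ 456. -100.]
8 [-0.01  2.43 -8.08] yaw 6.96 [455. -90.]
9 [-0.01  3.07 -8.94] yaw 7.82 [454. -79.]
10 [-0.01  3.78 -9.74] yaw 8.69 [454. -68.]
```

View pics/w17.png

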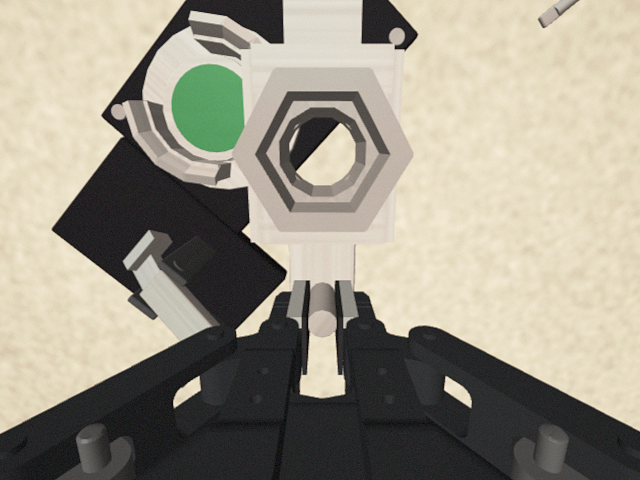

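>>> send_rows:
  rows: "0 0 -0.04 -1.07 0.87;0 0 0.08 -2.14 1.74;0 0 0.28 -3.19 2.61;0 0 0.56 -4.23 3.48;0 0 0.91 -5.24 4.35;0 0 1.35 -6.22 5.22;0 0 1.85 -7.17 6.09;0 0 2.43 -8.08 6.96;0 0 3.07 -8.94 7.82;0 0 3.07 -8.94 7.82"

```text
time_s: 20.85
eef_pos: [454.8, -79.2, 76.4]
ee_rot: [0.506, 0.496, 0.503, -0.495]
force: [4.5, 1.3, 4.3]
grip_width: 0.128
```

```bash
python3 - <<'E'
from h import *
s=st(); Rm=q2m(s['ee_rot']); print(np.round(Rm,3)); p=capture('wrist'); save(p,'w18')
E
```

```text
t 20.85 pos [454.8 -79.2  76.4] F [4.5 1.3 4.3] M [ 0.13 -0.67  0.01] g 0.128 q [-0.43  0.37  1.87  0.    0.89  1.13]
[[ 0.004  1.     0.017]
 [-0.001  0.017 -1.   ]
 [-1.     0.004  0.001]]
```

View pics/w18.png

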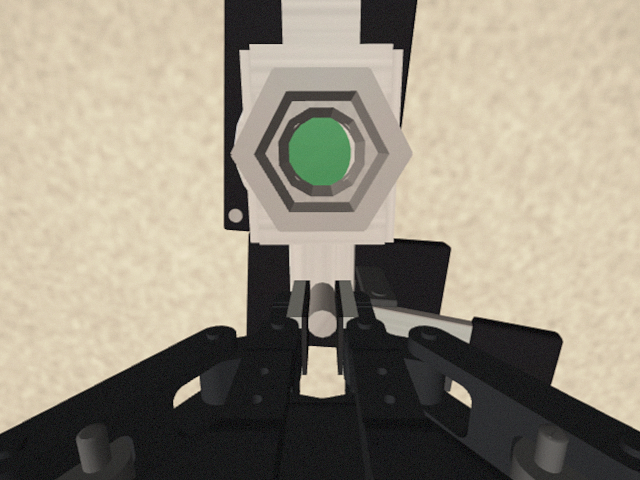

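>>> send_rows:
  rows: "0 0 0 -0.6 0.5;0 0 0 -1.1 0.9;0 0 0 -1.3 0.9;0 0 0 -1.5 0.9;0 0 0 -1.5 0.9"

```text
time_s: 21.4
eef_pos: [455.1, -67.6, 76.5]
ee_rot: [-0.488, -0.514, -0.482, 0.515]
force: [2.1, -17.5, 1.7]
grip_width: 0.124
```

```bash
python3 - <<'E'
from h import *
s=st(); Rm=q2m(s['ee_rot']); print(np.round(Rm,3))
E
```

```text
t 21.4 pos [455.1 -67.6  76.5] F [  2.1 -17.5   1.7] M [-2.77 -0.42 -0.01] g 0.124 q [-0.4   0.37  1.88 -0.    0.89  1.23]
[[ 0.005  0.998 -0.059]
 [-0.006 -0.059 -0.998]
 [-1.     0.006  0.006]]
```

>>> send_rows:
  rows: "0.1 0 0 0.3 0;0.3 0 0 0.3 0;0.3 0 0 0.3 0;0.3 0 0 0.3 0;0.3 -2 0 0.3 0;0.3 -5 0 0.3 0;0 -7 0 0.3 0;0 -7 0 0.3 0;0 -7 0 0.3 0"

```text
time_s: 22.3
eef_pos: [452.7, -67.5, 144.7]
ee_rot: [-0.485, -0.515, -0.485, 0.515]
force: [-0.1, -0.6, -0.8]
grip_width: -0.0
```

>>> send_rows:
  rows: "0 0 -1.7 10.6 0;0 0 -1.7 10.6 0;0 0 -1.7 10.6 0;0 0 -1.7 10.6 0;0 0 -1.7 10.6 0"

```text
time_s: 22.8
eef_pos: [429.4, -171.5, 144.5]
ee_rot: [-0.484, -0.515, -0.486, 0.515]
force: [1.3, 0.2, 0.2]
grip_width: 0.001
```

```bash
python3 - <<'E'
from h import *
s=st(); Rm=q2m(s['ee_rot']); print(np.round(Rm,3)); p=capture('wrist'); save(p,'w19')
for n in ('top',):
  p2=capture(n); im=p2['pixels'][200:345,230:370]; cv2.imwrite('pics/topz2.png',cv2.resize(im,None,fx=4,fy=4,interpolation=cv2.INTER_CUBIC)[:,:,::-1])
E
```

```text
t 22.8 pos [ 429.4 -171.5  144.5] F [1.3 0.2 0.2] M [ 0.02  0.03 -0.01] g 0.001 q [-0.63  0.27  1.8   0.    1.07  1.  ]
[[-0.001  0.998 -0.06 ]
 [ 0.001 -0.06  -0.998]
 [-1.    -0.002 -0.001]]
```

View pics/w19.png

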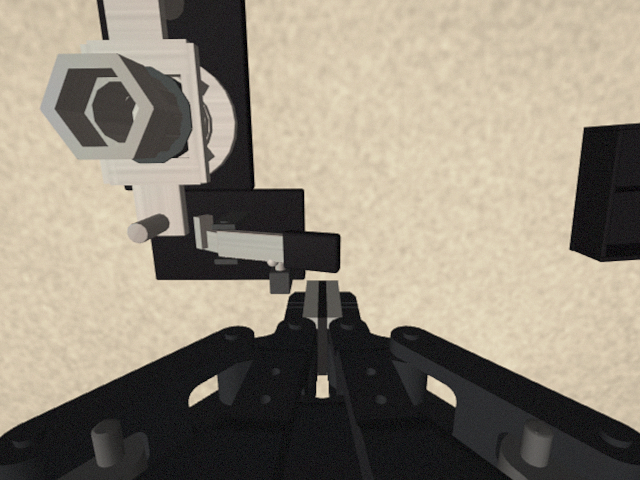

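View pics/topz2.png

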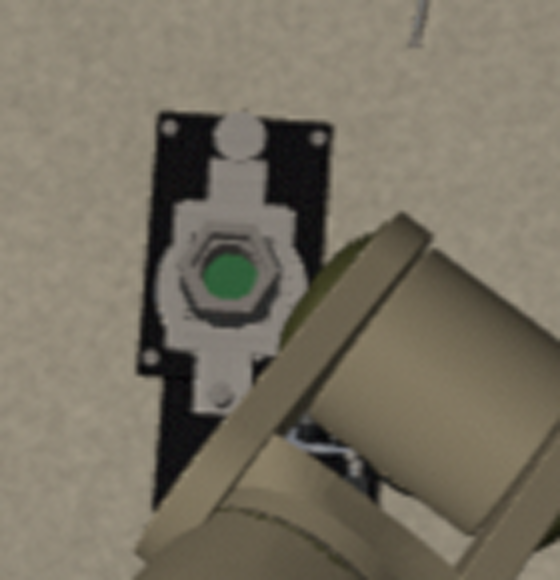

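```bash
python3 - <<'E'
from h import *
s=st(); p=capture('wrist'); V=wristview(p,s)
for uv,z in (((312,252),83),((284,234),78),((284,263),78),((340,237),89),((340,272),89)): print(uv,np.round(unproj(p,uv,z,V),1))
r=nets.spot_point(p,'lever_pad'); print([(np.round(a['location']).tolist(),round(a['confidence'],2)) for a in r])
E
```

```text
t 22.9 pos [ 429.8 -171.2  144.9] F [0.9 0.1 0.7] M [-0.01 -0.01  0.02] g -0.002 q [-0.63  0.27  1.8   0.    1.07  1.  ]
(312, 252) [ 433.1 -164.4   83. ]
(284, 234) [ 444.1 -147.8   78. ]
(284, 263) [ 425.4 -146.1   78. ]
(340, 237) [ 443.  -181.6   89. ]
(340, 272) [ 421.5 -180.6   89. ]
[([436.0, -174.0, 85.0], 0.68)]
```

>>> send_rows:
  rows: "0 3 0.2 0 0;0 5 0.2 0 0;0 6 0.2 0 0;0 7 0.2 0 0;0 8 0.2 0 0;0 9 0.2 0 0;0 9.5 0.2 0 0;0 9.8 0.2 0 0;0 9.8 0.2 0 0"

```text
time_s: 23.9
eef_pos: [431.6, -172.4, 47.2]
ee_rot: [0.485, 0.515, 0.485, -0.515]
force: [0.0, 1.0, 1.2]
grip_width: 0.004
```

```bash
python3 - <<'E'
from h import *
s=st(); p=capture('wrist'); save(p,'w20')
E
```

```text
t 23.9 pos [ 431.6 -172.4   47.2] F [0.  1.  1.2] M [0.01 0.17 0.02] g 0.004 q [-0.63  0.43  1.88  0.    0.83  1.  ]
```

View pics/w20.png

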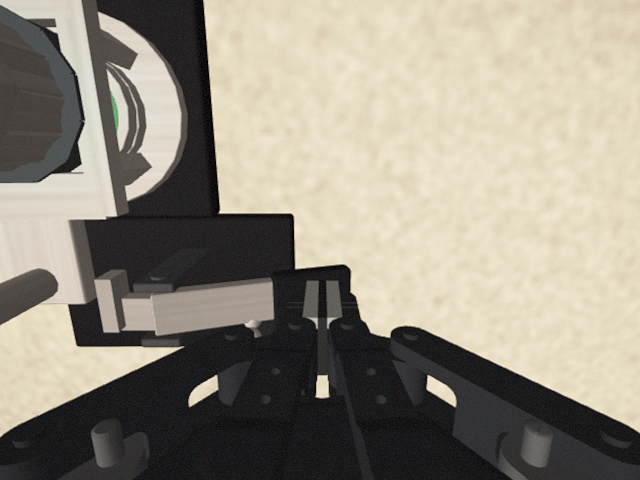

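>>> send_rows:
  rows: "0 0.2 0 0 0;0 0.4 0 0 0;0 0.5 0 0 0;0 0.5 0 0 0"

```text
time_s: 24.35
eef_pos: [432.2, -172.5, 44.5]
ee_rot: [0.485, 0.515, 0.484, -0.514]
force: [-6.1, 7.8, 31.7]
grip_width: 0.007
```

>>> send_rows:
  rows: "0 -1 0 0 0;0 -4 0 0 0;0 -9 0 0 0;0 -10.5 0 0 0;0 -10.5 0 0 0"

```text
time_s: 24.85
eef_pos: [432.6, -173.2, 149.6]
ee_rot: [0.487, 0.515, 0.483, -0.514]
force: [-1.0, -0.3, -0.4]
grip_width: 0.003
```

```bash
python3 - <<'E'
from h import *
s=st(); p=capture('wrist'); save(p,'w21'); V=wristview(p,s)
print([np.round(proj(p,X,V)) for X in ((431.5,-174.5,45),(431.9,-169,85))])
E
```

```text
t 24.85 pos [ 432.6 -173.2  149.6] F [-1.  -0.3 -0.4] M [-0.02  0.02  0.  ] g 0.003 q [-0.63  0.27  1.79  0.    1.08  1.  ]
[array([325., 241.]), array([316., 257.])]
```

View pics/w21.png

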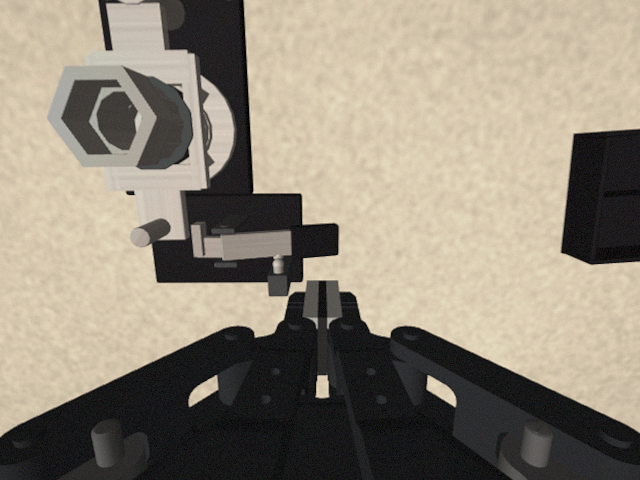

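>>> send_rows:
  rows: "0.3 0 7.9 -10.6 -20;0.3 0 7.9 -10.6 -20;0.5 0 7.9 -10.6 -20;0.75 0 7.9 -10.6 -20;0.75 0 7.9 -10.6 -20;0.75 0 7.9 -10.6 -20;0.75 0 7.9 -10.6 -20;0.75 0 7.9 -10.6 -20;0.75 0 7.9 -10.6 -20;0.75 0 7.9 -10.6 -20;0.75 0 7.9 -10.6 -20;0.75 0 7.9 -10.6 -20"

```text
time_s: 26.1
eef_pos: [516.2, -71.3, 145.5]
ee_rot: [0.705, -0.042, 0.707, 0.043]
force: [-0.3, 0.4, 0.1]
grip_width: 0.75
```

>>> send_rows:
  rows: "0.75 0 0 0 -10;0.75 0 0 0 -10;0.75 0 0 0 -10;0.75 0 0 0 -10;0.75 0 0 0 -10;0.75 0 0 0 -10;0.75 0 0 0 -10"

```text
time_s: 26.8
eef_pos: [516.3, -71.3, 145.7]
ee_rot: [0.622, -0.335, 0.623, 0.336]
force: [-0.6, 0.0, -0.8]
grip_width: 0.75
```

```bash
python3 - <<'E'
from h import *
s=st(); Rm=q2m(s['ee_rot']); print(np.round(Rm,3), np.degrees(np.arctan2(Rm[1,2],Rm[0,2]))); p=capture('wrist'); save(p,'w22'); V=wristview(p,s)
print([np.round(proj(p,X,V)) for X in ((517.6,-71.7,115),)])
E
```

```text
t 26.8 pos [516.3 -71.3 145.7] F [-0.6  0.  -0.8] M [ 0.03 -0.01 -0.03] g 0.75 q [-0.36  0.39  1.63  0.    1.13 -1.35]
[[-0.003 -0.835  0.55 ]
 [ 0.001  0.55   0.835]
 [-1.     0.003 -0.001]] 56.61553210410218
[array([323., 281.])]
```

View pics/w22.png

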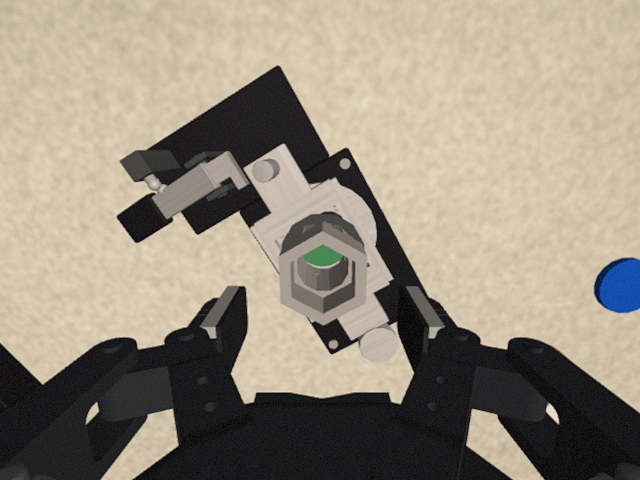

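>>> send_rows:
  rows: "0.75 2 0 0 0;0.75 4 0 0 0;0.75 5.7 0 0 0;0.75 5.7 0 0 0;0.4 5.7 0 0 0;0.4 5.7 0 0 0;0.4 5.7 0 0 0;0.4 5.7 0 0 0;0.4 5.7 0 0 0;0.4 5.7 0 0 0;0.4 5.7 0 0 0"
  grip_force: 50

```text
time_s: 27.95
eef_pos: [517.2, -71.6, 90.8]
ee_rot: [0.623, -0.335, 0.622, 0.335]
force: [-1.7, 0.1, 6.3]
grip_width: 0.526
```

```bash
python3 - <<'E'
from h import *
s=st(); p=capture('wrist'); save(p,'w23')
E
```

```text
t 27.95 pos [517.2 -71.6  90.8] F [-1.7  0.1  6.3] M [0.15 0.23 0.01] g 0.526 q [-0.36  0.46  1.68  0.    1.   -1.35]
```

View pics/w23.png

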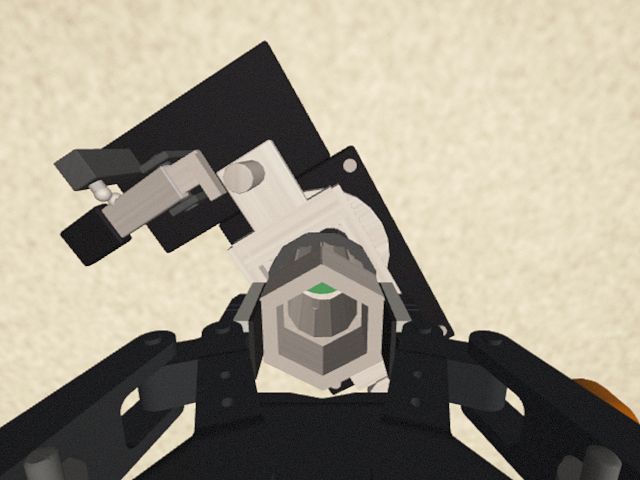

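>>> send_rows:
  rows: "0.4 0.05 0 0 1.5;0.4 0.09 0 0 3;0.4 0.14 0 0 4.5;0.4 0.18 0 0 6;0.4 0.23 0 0 7.5;0.4 0.28 0 0 9;0.4 0.32 0 0 10.5;0.4 0.37 0 0 12;0.4 0.41 0 0 13.5;0.4 0.46 0 0 15;0.4 0.5 0 0 16.5;0.4 0.55 0 0 18"

```text
time_s: 29.2
eef_pos: [518.6, -71.8, 85.4]
ee_rot: [0.678, 0.205, 0.675, -0.205]
force: [7.4, 0.4, 0.6]
grip_width: 0.531
```

```bash
python3 - <<'E'
from h import *
s=st(); p=capture('wrist'); save(p,'w24')
E
```

```text
t 29.2 pos [518.6 -71.8  85.4] F [7.4 0.4 0.6] M [ 0.09 -1.22  0.02] g 0.531 q [-0.36  0.47  1.68  0.    0.98  0.23]
```

View pics/w24.png

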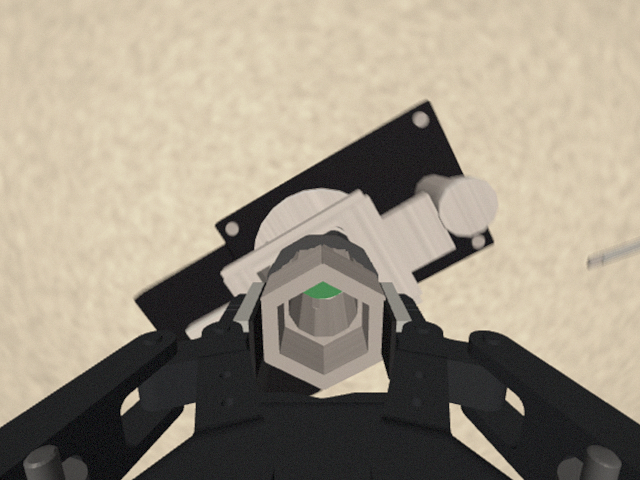

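>>> send_rows:
  rows: "0.4 0.05 0.05 0.08 1.5;0.4 0.09 0.05 0.08 3;0.4 0.14 0.05 0.08 4.5;0.4 0.18 0.05 0.08 6;0.4 0.23 0.05 0.08 7.5;0.4 0.28 0.05 0.08 9;0.4 0.32 0.05 0.08 10.5;0.4 0.37 0.05 0.08 12;0.4 0.41 0.05 0.08 13.5;0.4 0.46 0.05 0.08 15;0.4 0.5 0.05 0.08 16.5;0.4 0.55 0.05 0.08 18"

```text
time_s: 30.45
eef_pos: [519.2, -72.3, 80.0]
ee_rot: [0.335, 0.624, 0.332, -0.623]
force: [3.8, -2.5, 2.3]
grip_width: 0.528
```

```bash
python3 - <<'E'
from h import *
s=st(); p=capture('wrist'); save(p,'w25');Rm=q2m(s['ee_rot']); print(np.degrees(np.arctan2(Rm[1,2],Rm[0,2])))
E
```

```text
t 30.45 pos [519.2 -72.3  80. ] F [ 3.8 -2.5  2.3] M [-0.46 -0.56  0.08] g 0.528 q [-0.36  0.48  1.69 -0.    0.97  1.8 ]
-123.74402636467309
```

View pics/w25.png

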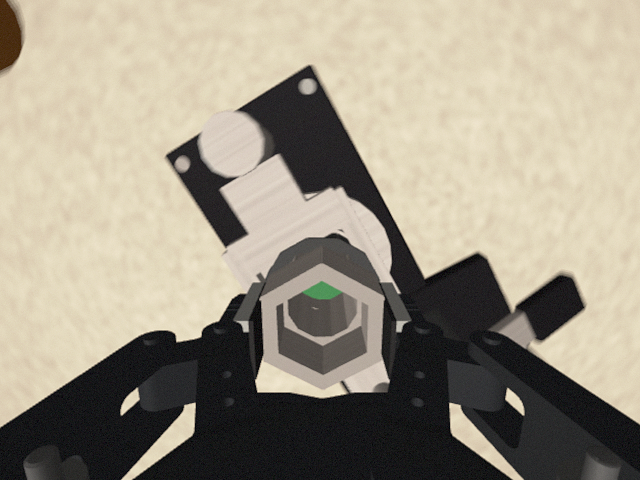

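>>> send_rows:
  rows: "0.75 0 0 0 0;0.75 0 0 0 0;0.75 0 0 0 0;0.75 0 0 0 0;0.75 0 0 0 -1.5;0.75 0 0 0 -3;0.75 0 0 0 -4.5;0.75 0 0 0 -6;0.75 0 0 0 -7.5;0.75 0 0 0 -9;0.75 0 0 0 -10.5;0.75 0 0 0 -12"

```text
time_s: 31.7
eef_pos: [517.7, -71.5, 79.2]
ee_rot: [0.602, 0.37, 0.603, -0.37]
force: [-0.4, 0.3, 0.3]
grip_width: 0.75
```

```bash
python3 - <<'E'
from h import *
s=st(); p=capture('wrist'); save(p,'w26')
E
```

```text
t 31.7 pos [517.7 -71.5  79.2] F [-0.4  0.3  0.3] M [-0.   -0.02 -0.06] g 0.75 q [-0.36  0.48  1.69 -0.    0.97  0.74]
```

View pics/w26.png

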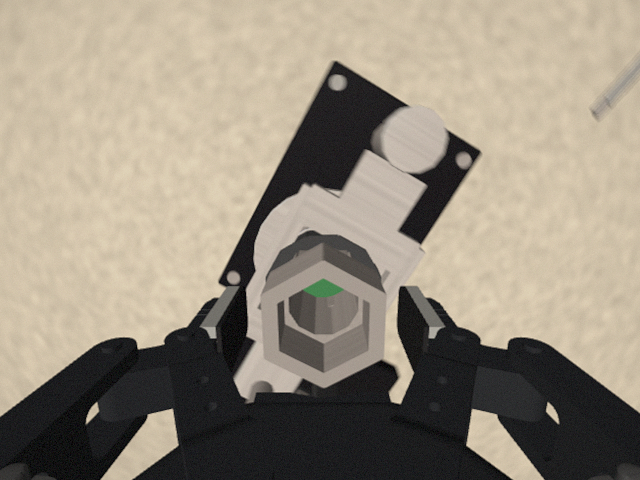

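>>> send_rows:
  rows: "0.75 0 0.07 0.09 -1.5;0.75 0 0.07 0.09 -3;0.75 0 0.07 0.09 -4.5;0.75 0 0.07 0.09 -6;0.75 0 0.07 0.09 -7.5;0.75 0 0.07 0.09 -9;0.75 0 0.07 0.09 -10.5;0.75 0 0.07 0.09 -12;0.75 0 0.07 0.09 -12;0.75 0 0.07 0.09 -12"

```text
time_s: 32.75
eef_pos: [518.8, -72.0, 79.3]
ee_rot: [0.707, 0.023, 0.707, -0.023]
force: [0.2, 0.9, 0.5]
grip_width: 0.752
```

>>> send_rows:
  rows: "0.4 0 0 0 0;0.4 0 0 0 0;0.4 0 0 0 0;0.4 0 0 0 0;0.4 0 0 0 0;0.4 0 0 0 0;0.4 0 0 0 0"

```text
time_s: 33.45
eef_pos: [518.7, -72.0, 79.5]
ee_rot: [0.707, 0.021, 0.707, -0.021]
force: [-4.2, -0.8, 6.4]
grip_width: 0.529
```

```bash
python3 - <<'E'
from h import *
s=st(); p=capture('wrist'); save(p,'w27')
Rm=q2m(s['ee_rot']); print(np.degrees(np.arctan2(Rm[1,2],Rm[0,2])))
E
```

```text
t 33.45 pos [518.7 -72.   79.5] F [-4.2 -0.8  6.4] M [ 0.14  0.6  -0.06] g 0.529 q [-0.36  0.48  1.68 -0.    0.98 -0.3 ]
-3.477915938442852
```

View pics/w27.png

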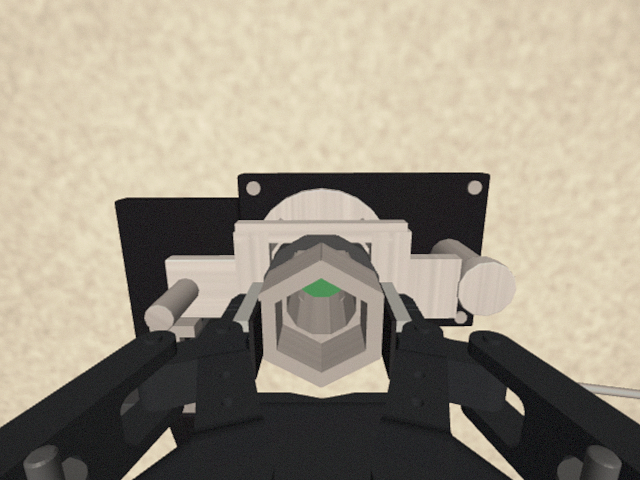

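>>> send_rows:
  rows: "0.4 0.05 0 0 1.5;0.4 0.09 0 0 3;0.4 0.14 0 0 4.5;0.4 0.18 0 0 6;0.4 0.23 0 0 7.5;0.4 0.28 0 0 9;0.4 0.32 0 0 10.5;0.4 0.37 0 0 12;0.4 0.41 0 0 13.5;0.4 0.46 0 0 15;0.4 0.5 0 0 16.5;0.4 0.55 0 0 18"

```text
time_s: 34.7
eef_pos: [518.3, -72.0, 73.9]
ee_rot: [-0.483, -0.516, -0.484, 0.517]
force: [-6.0, 0.5, 6.0]
grip_width: 0.533
```

```bash
python3 - <<'E'
from h import *
s=st(); Rm=q2m(s['ee_rot']); print(np.degrees(np.arctan2(Rm[1,2],Rm[0,2])))
E
```

```text
t 34.7 pos [518.3 -72.   73.9] F [-6.   0.5  6. ] M [-0.1   1.11  0.03] g 0.533 q [-0.36  0.49  1.69 -0.    0.96  1.27]
-93.75645221090738
```

>>> send_rows:
  rows: "0.4 0.03 0 0 1;0.4 0.06 0 0 2;0.4 0.09 0 0 3;0.4 0.12 0 0 4;0.4 0.12 0 0 4"

```text
time_s: 35.2
eef_pos: [518.2, -71.9, 72.7]
ee_rot: [-0.387, -0.591, -0.388, 0.592]
force: [-5.3, 0.2, 7.0]
grip_width: 0.526
```

```bash
python3 - <<'E'
from h import *
s=st(); Rm=q2m(s['ee_rot']); print(np.degrees(np.arctan2(Rm[1,2],Rm[0,2])))
E
```

```text
t 35.2 pos [518.2 -71.9  72.7] F [-5.3  0.2  7. ] M [-0.14  1.2  -0.08] g 0.526 q [-0.36  0.49  1.69 -0.    0.96  1.62]
-113.59740025268754
```

>>> send_rows:
  rows: "0.4 0.03 0 0 1;0.4 0.05 0 0 2;0.4 0.05 0 0 2"

```text
time_s: 35.5
eef_pos: [518.2, -71.9, 72.5]
ee_rot: [-0.334, -0.623, -0.335, 0.624]
force: [-5.3, 0.5, 10.4]
grip_width: 0.527
```

```bash
python3 - <<'E'
from h import *
s=st(); Rm=q2m(s['ee_rot']); print(np.degrees(np.arctan2(Rm[1,2],Rm[0,2])))
E
```

```text
t 35.5 pos [518.2 -71.9  72.5] F [-5.3  0.5 10.4] M [-0.    1.43 -0.  ] g 0.527 q [-0.36  0.49  1.69 -0.    0.96  1.8 ]
-123.5831826524883
```

>>> send_rows:
  rows: "0.4 0 0 0 0.5;0.4 0 0 0 1;0.4 0 0 0 1;0.4 0 0 0 1"

```text
time_s: 35.9
eef_pos: [518.2, -71.9, 72.5]
ee_rot: [-0.307, -0.636, -0.308, 0.637]
force: [-7.2, 1.0, 10.0]
grip_width: 0.528
```

```bash
python3 - <<'E'
from h import *
s=st(); Rm=q2m(s['ee_rot']); print(np.degrees(np.arctan2(Rm[1,2],Rm[0,2])))
p=capture('wrist'); save(p,'w28')
E
```

```text
t 35.9 pos [518.2 -71.9  72.5] F [-7.2  1.  10. ] M [0.07 1.45 0.04] g 0.528 q [-0.36  0.49  1.69 -0.    0.96  1.88]
-128.45061474784265
```

View pics/w28.png

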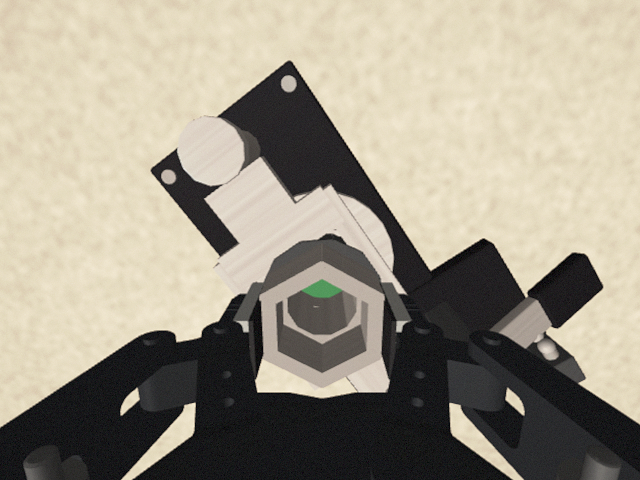

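>>> send_rows:
  rows: "0.4 0 0 0 0.5;0.4 0 0 0 1;0.4 0 0 0 1.5;0.4 0 0 0 1.5"

```text
time_s: 36.35
eef_pos: [518.2, -71.9, 72.5]
ee_rot: [-0.265, -0.655, -0.265, 0.656]
force: [-6.9, 1.2, 10.2]
grip_width: 0.527
```

```bash
python3 - <<'E'
from h import *
s=st(); Rm=q2m(s['ee_rot']); print(np.degrees(np.arctan2(Rm[1,2],Rm[0,2])), s['tau'])
E
```

```text
t 36.35 pos [518.2 -71.9  72.5] F [-6.9  1.2 10.2] M [0.11 1.45 0.06] g 0.527 q [-0.36  0.49  1.69 -0.    0.96  2.01]
-135.99942102078688 [ -0.30245122 -40.15228987 -21.47904575   0.47410112  -1.91147201
   0.47644973]
```

>>> send_rows:
  rows: "0.4 0 0 0 0.5;0.4 0 0 0 1;0.4 0 0 0 1.5;0.4 0 0 0 1.5"

```text
time_s: 36.75
eef_pos: [518.2, -71.8, 72.4]
ee_rot: [-0.221, -0.671, -0.222, 0.672]
force: [-6.5, 1.3, 9.3]
grip_width: 0.527
```

```bash
python3 - <<'E'
from h import *
s=st(); Rm=q2m(s['ee_rot']); print(np.degrees(np.arctan2(Rm[1,2],Rm[0,2])), s['tau'])
p=capture('wrist'); save(p,'w29')
E
```

```text
t 36.75 pos [518.2 -71.8  72.4] F [-6.5  1.3  9.3] M [0.15 1.43 0.12] g 0.527 q [-0.36  0.49  1.69 -0.    0.96  2.14]
-143.49190794638392 [ -0.48566949 -40.36465645 -21.5449369    0.4496817   -1.90467529
   0.54290704]
```

View pics/w29.png

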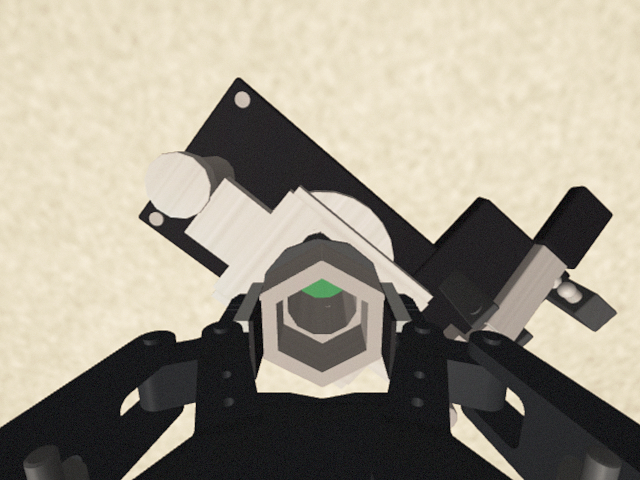

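>>> send_rows:
  rows: "0.4 0 0 0 0.5;0.4 0 0 0 1;0.4 0 0 0 1;0.4 0 0 0 1"

```text
time_s: 37.2
eef_pos: [518.1, -71.8, 72.4]
ee_rot: [-0.192, -0.68, -0.193, 0.681]
force: [-5.9, 2.4, 10.4]
grip_width: 0.531
```

```bash
python3 - <<'E'
from h import *
s=st(); Rm=q2m(s['ee_rot']); print(np.degrees(np.arctan2(Rm[1,2],Rm[0,2])), s['tau'][5])
E
```

```text
t 37.2 pos [518.1 -71.8  72.4] F [-5.9  2.4 10.4] M [0.2  1.41 0.22] g 0.531 q [-0.36  0.49  1.69 -0.    0.96  2.23]
-148.42322017876816 0.23729005828499794
```

>>> send_rows:
  rows: "0.4 0 0 0 0.5;0.4 0 0 0 1;0.4 0 0 0 1;0.4 0 0 0 1"

```text
time_s: 37.6
eef_pos: [518.1, -71.7, 72.4]
ee_rot: [-0.162, -0.687, -0.163, 0.689]
force: [-5.3, 2.0, 8.9]
grip_width: 0.523
```

```bash
python3 - <<'E'
from h import *
s=st(); Rm=q2m(s['ee_rot']); print(np.degrees(np.arctan2(Rm[1,2],Rm[0,2])), s['tau'][5])
p=capture('wrist'); save(p,'w30')
E
```

```text
t 37.6 pos [518.1 -71.7  72.4] F [-5.3  2.   8.9] M [0.24 1.36 0.32] g 0.523 q [-0.36  0.49  1.69 -0.    0.96  2.32]
-153.42143518274466 0.28161322697997093
```

View pics/w30.png

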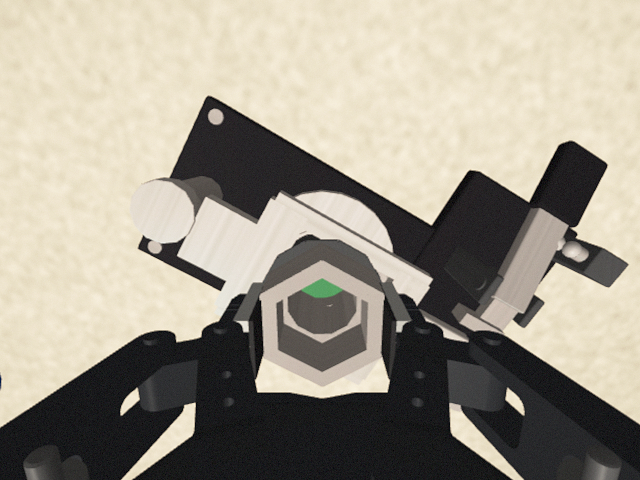

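>>> send_rows:
  rows: "0.75 0 0 0 0;0.75 0 0 0 0;0.75 0 0 0 0;0.75 0 0 0 0;0.75 0 0 0 0"

```text
time_s: 38.15
eef_pos: [518.9, -72.1, 72.1]
ee_rot: [0.162, 0.688, 0.162, -0.688]
force: [0.7, 0.2, -0.2]
grip_width: 0.747
```

```bash
python3 - <<'E'
from h import *
s=st(); p=capture('wrist'); save(p,'w31')
E
```

```text
t 38.15 pos [518.9 -72.1  72.1] F [ 0.7  0.2 -0.2] M [ 0.02 -0.03  0.  ] g 0.747 q [-0.36  0.49  1.69  0.    0.96  2.32]
```

View pics/w31.png

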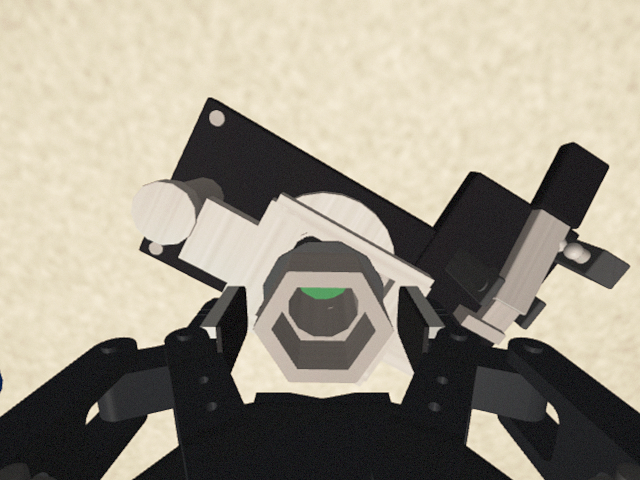

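>>> send_rows:
  rows: "0.75 0 0 0 -1.5;0.75 0 0 0 -3;0.75 0 0 0 -4.5;0.75 0 0 0 -6;0.75 0 0 0 -6;0.75 0 0 0 -6"

```text
time_s: 38.8
eef_pos: [518.9, -72.1, 72.1]
ee_rot: [0.334, 0.623, 0.334, -0.623]
force: [0.1, -0.1, 0.1]
grip_width: 0.754
```

```bash
python3 - <<'E'
from h import *
s=st(); Rm=q2m(s['ee_rot']); print(np.degrees(np.arctan2(Rm[1,2],Rm[0,2])))
p=capture('wrist'); save(p,'w32'); im=p['pixels'][220:400,220:420]; cv2.imwrite('pics/w32z.png',cv2.resize(im,None,fx=3.5,fy=3.5,interpolation=cv2.INTER_CUBIC)[:,:,::-1])
E
```

```text
t 38.8 pos [518.9 -72.1  72.1] F [ 0.1 -0.1  0.1] M [ 0.03 -0.01 -0.  ] g 0.754 q [-0.36  0.49  1.69 -0.    0.96  1.8 ]
-123.64245215656057
```

View pics/w32z.png

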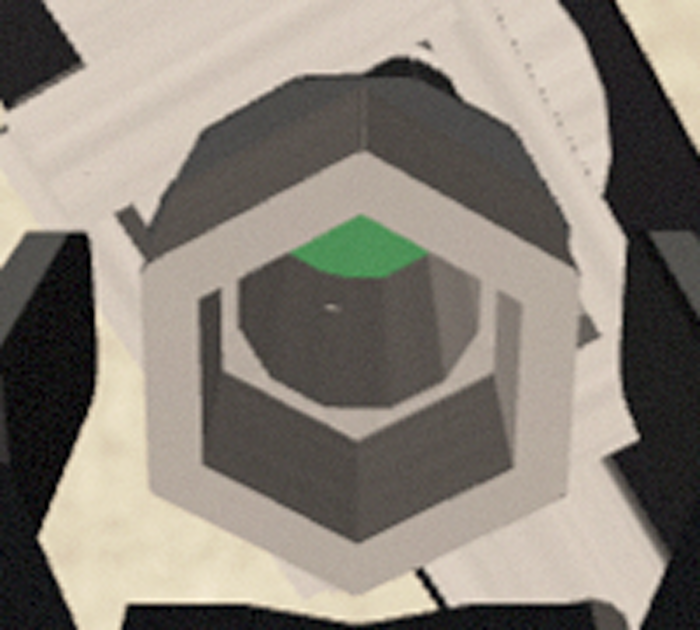

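>>> send_rows:
  rows: "0.4 0 0 0 0;0.4 0 0 0 0;0.4 0 0 0 0;0.4 0 0 0 0;0.4 0 0 0 0;0.4 0 0 0 0;0.4 0 0 0 0"

```text
time_s: 39.55
eef_pos: [518.9, -72.1, 72.4]
ee_rot: [0.335, 0.623, 0.335, -0.623]
force: [-2.4, -0.4, 5.3]
grip_width: 0.53
```

```bash
python3 - <<'E'
from h import *
s=st()
E
```

```text
t 39.55 pos [518.9 -72.1  72.4] F [-2.4 -0.4  5.3] M [ 0.03  0.34 -0.03] g 0.53 q [-0.36  0.49  1.69 -0.    0.96  1.79]
```

>>> send_rows:
  rows: "0.4 0 0 0 0.3;0.4 0 0 0 0.6;0.4 0 0 0 0.9;0.4 0 0 0 1.2;0.4 0 0 0 1.2;0.4 0 0 0 1.2"

```text
time_s: 40.15
eef_pos: [518.9, -72.1, 72.3]
ee_rot: [-0.302, -0.639, -0.302, 0.639]
force: [-1.9, -1.3, 4.9]
grip_width: 0.53
```

```bash
python3 - <<'E'
from h import *
s=st()
E
```

```text
t 40.15 pos [518.9 -72.1  72.3] F [-1.9 -1.3  4.9] M [-0.13  0.44  0.01] g 0.53 q [-0.36  0.49  1.69 -0.    0.96  1.9 ]
```

>>> send_rows:
  rows: "0.4 0 0 0 0.3;0.4 0 0 0 0.6;0.4 0 0 0 0.9;0.4 0 0 0 1.2;0.4 0 0 0 1.2;0.4 0 0 0 1.2"

```text
time_s: 40.75
eef_pos: [518.8, -72.2, 72.3]
ee_rot: [-0.268, -0.654, -0.268, 0.654]
force: [-2.4, 0.2, 5.5]
grip_width: 0.529
```

```bash
python3 - <<'E'
from h import *
s=st();Rm=q2m(s['ee_rot']); print(np.degrees(np.arctan2(Rm[1,2],Rm[0,2])))
E
```

```text
t 40.75 pos [518.8 -72.2  72.3] F [-2.4  0.2  5.5] M [-0.15  0.46  0.15] g 0.529 q [-0.36  0.49  1.69 -0.    0.96  2.  ]
-135.43185812481752
```

>>> send_rows:
  rows: "0.55 0 0 0 0;0.6 0 0 0 0;0.65 0 0 0 0;0.75 0 0 0 0;0.75 0 0 0 0;0.75 0 0 0 0"

```text
time_s: 41.35
eef_pos: [518.9, -72.0, 72.1]
ee_rot: [0.268, 0.654, 0.268, -0.654]
force: [0.1, -0.2, -0.0]
grip_width: 0.749
```

```bash
python3 - <<'E'
from h import *
s=st(); Rm=q2m(s['ee_rot']); print(np.degrees(np.arctan2(Rm[1,2],Rm[0,2])))
p=capture('wrist'); save(p,'w33'); im=p['pixels'][220:400,220:420]; cv2.imwrite('pics/w33z.png',cv2.resize(im,None,fx=3.5,fy=3.5,interpolation=cv2.INTER_CUBIC)[:,:,::-1])
E
```

```text
t 41.35 pos [518.9 -72.   72.1] F [ 0.1 -0.2 -0. ] M [-0.   -0.03 -0.  ] g 0.749 q [-0.36  0.49  1.69  0.    0.96  2.  ]
-135.44093855401007
```

View pics/w33z.png

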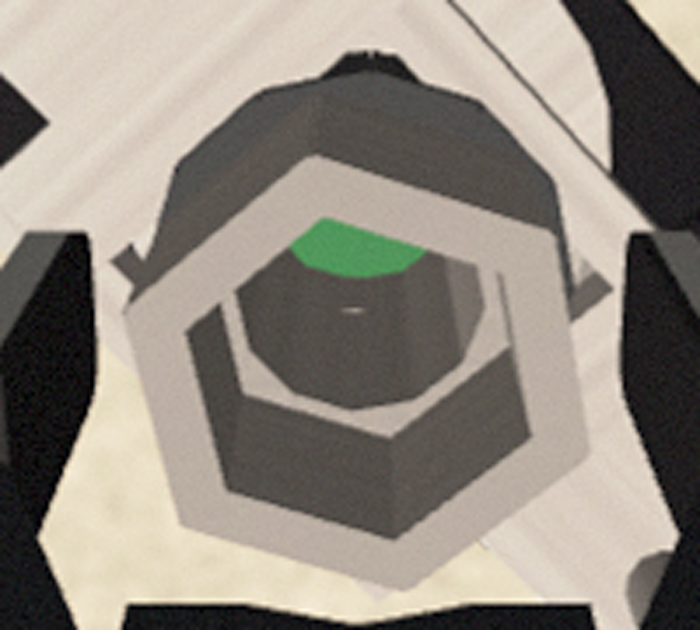

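```bash
python3 - <<'E'
from h import *
s=ctrl.sense(); p=capture('wrist'); V=wristview(p,s); save(p,'w34')
def ang(vs,z):
    X=np.array([unproj(p,(u/3.5+220,v/3.5+220),z,V)[:2] for u,v in vs]); c=X.mean(0); d=X-c
    a=np.degrees(np.arctan2(d[:,1],d[:,0])); r=np.hypot(*d.T)
    print(z,c.round(1),r.round(1),(a%60).round(1), 'corner mean',np.round(np.degrees(np.angle(np.exp(1j*np.radians(a*6)).mean()))/6,1))
V33=[(315,155),(555,235),(590,452),(405,590),(182,525),(125,310)]
for z in (94,96.7,99): ang(V33,z)
E
```

```text
94 [516.6 -70.5] [26.6 26.6 26.5 26.6 26.8 26.7] [25.  25.1 26.1 25.2 25.7 25.5] corner mean 25.4
96.7 [517.7 -71.5] [26.  26.  25.9 26.  26.2 26.1] [25.  25.1 26.1 25.2 25.7 25.5] corner mean 25.4
99 [518.6 -72.5] [25.5 25.5 25.4 25.5 25.7 25.6] [25.  25.1 26.1 25.2 25.7 25.5] corner mean 25.4
```

>>> send_rows:
  rows: "0.78 0 0 0 0;0.78 -2 0 0 0;0.78 -5 0 0 0;0.78 -9 0 0 0;0.78 -13 0 0 0;0.78 -15 0 0 0;0.78 -15 0 0 0;0.78 -15 0 0 0"

```text
time_s: 42.25
eef_pos: [518.6, -72.0, 221.5]
ee_rot: [-0.268, -0.654, -0.268, 0.654]
force: [-0.1, -0.6, -0.1]
grip_width: 0.78
```

```bash
python3 - <<'E'
from h import *
s=st()
p=capture('wrist'); V=wristview(p,s); save(p,'w35')
for t in ('gate_post','lever_pad','ring_head','retaining_ring'):
    r=nets.spot_point(p,t); print(t,[(np.round(a['location'],1).tolist(),round(a['confidence'],2)) for a in r])
p=capture('scene'); save(p,'scene2')
E
```

```text
t 42.25 pos [518.6 -72.  221.5] F [-0.1 -0.6 -0.1] M [-0.01  0.   -0.01] g 0.78 q [-0.36  0.32  1.52  0.    1.31  2.  ]
gate_post [([452.7, -69.1, 97.5], 0.83)]
lever_pad [([437.8, -173.9, 49.8], 0.75)]
ring_head [([516.5, -73.7, 98.4], 0.73)]
retaining_ring [([516.1, -74.0, 31.7], 0.62), ([517.7, -71.1, 95.5], 0.32)]
```

View pics/w35.png

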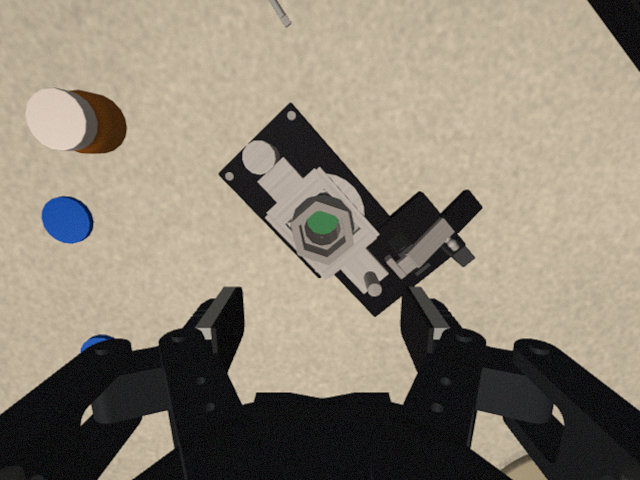

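View pics/scene2.png

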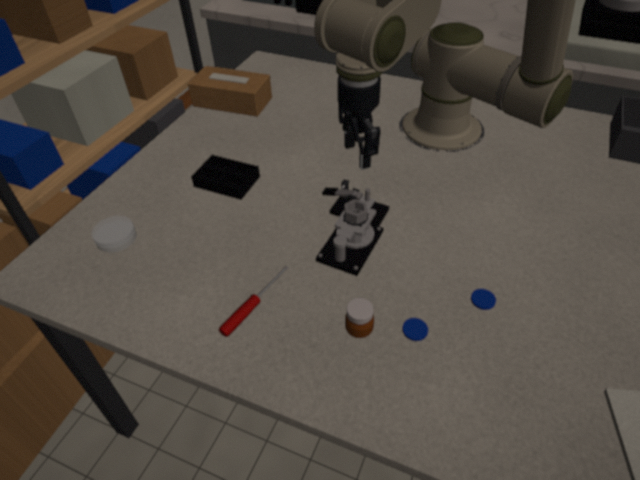

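```bash
python3 - <<'E'
from h import *
print(workorder.finish_job()); st()
E
```

```text
the job is handed in; nothing more can be done
None
the job is handed in; nothing more can be done
```

The job is handed in. Both glasses that were on the bench are stacked flat in the cell, the gate is shut, the lever is down and the ring is screwed onto the top glass. `finish_job` gives no verdict.

**What I did**
- **Glasses:** Only two real glasses were present, the green ones with aluminium rims. My first grasp on the second one closed above it and missed; I lowered the fingers and got it on the next try. I left the two blue look-alikes alone.
- **Gate:** I held the post and swung it round to the stop, where it pushed back with about 17 N.
- **Lever:** I pressed it until it hit its stop at about 32 N. It stayed down when I lifted off.
- **Ring:** I turned it clockwise in two grasps until the torque clearly rose, to about 0.3 N m.

**Last checks**
- The top glass centre was within about 1 mm of the cell axis.
- The gate post was seen within about 2 mm of its closed position.
- The lever pad was seen at about 50 mm. Fully down is 45 mm and the network is good to about 4 mm, so this is slightly high, though the lever looks down in the pictures.
- The robot was clear of everything, and the jar, screwdriver and lens case showed no movement in the final scene picture.

**What disagreed**
- **Ring springback:** When I let go, the ring turned back by about 30°. I retightened it gently and it turned back about 11°, both times stopping near 5.2 to 5.3 rad.
- **Ring force:** That is just past 5.1 rad, where it should meet two glasses. I take it to be bearing on the glass and held by thread friction, but I could not measure the remaining force directly.

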